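# Set the missing rosette into an icon panel and lower the easel

### The job

Take the brass rosette with the raised stud from the leaning rack and set it, stud side out, fully home in the empty square recess of the icon panel while the easel board is still standing up. Then lower the board to a slope of about 10 degrees, with the rosette still seated, and leave the plain tile and everything else on the table where it is.

Things in the scene. Friction and masses are not known exactly. Their poses are not given: they have to be found in the camera images.
- rosette: loose square brass rosette, 0.08-0.17 kg: plate 50 x 50 x 8 mm; from its face's middle stands a square stud 24 x 24 mm, 16 tall, sides parallel to the plate's, with a 16 x 16 x 4 cap. Origin: centre of the flat back; z out of the stud face, x, y along the edges. Starts on the rack's ledge leaning back, stud outward: z 70 deg from vertical (mostly rack -x), x up the rack's slope
- stud_top (a point): top of the rosette's stud cap, 28 mm from the centre of its back along its z. The stud is the place to grip: 24 mm wide between its sides along y, clear from 8 to 24 mm from the back
- plain: loose plain square brass tile 50 x 50 x 8 mm without a stud, leaning on the same rack about 90 mm beside the rosette (on either side). To be left alone. Origin: centre of its back, axes as for the rosette.
- rack: fixed wooden rack left of the easel, facing it, 190 mm wide (y), 100 deep, 102 high. Its face looks to its -x and up, rises towards +x at 70 deg from level and is 66 mm long; a ledge 12 mm deep, square to the face, runs along it, the two meeting 45 mm above the table. Origin: on the table, 12 mm towards its -x of the centre of its foot plate
- easel: fixed plywood easel foot 260 x 230 x 12 mm on the table, which carries the hinged board. Origin: centre of its underside; +x from the hinge edge (nearer the robot) to the rear.
- board (a joint): slope of the easel board, rad: 0 level, grows as the rear edge rises (limit 0.8). Starts at 0.42 to 0.52. The hinge holds by friction (1.8 N m): the board stays where it is left and takes about 6 N downward on the press strip to lower, about 12 N to raise
- board_hinge (a point): middle of the hinge line of the board, 26 mm above the table, at the board's edge nearer the robot. Its axes turn with the board: x up the slope, y along the hinge, z out of the board's face.
- pocket (a point): centre of the floor of the empty recess, 55 x 55 mm, 7 deep, in the icon panel's corner near the hinge on the +y side: 42.5 mm from the hinge line up the slope, 62.5 to +y, 19 out. z points out of the recess, x up the slope, y along the hinge. Panel 200 x 200 x 16 mm; its other corners hold fixed rosettes of the same kind, 125 mm away between centres, studs 21 mm above the panel
- press_strip (a point): middle of the bare strip of board beyond the panel at the raised rear edge, on its face: 222 mm from the hinge line, 10 mm out (panel top: 26 mm out). The strip is 35 mm deep (x), 220 wide (y); the board is 240 x 220 x 10 mm. Push down here to lower the board
- cup: loose clear water cup, 76 mm across, 85 mm tall, origin at the centre of its foot; leave alone
- mortar: loose white ceramic bowl, 84 mm across, 45 mm tall, origin at the centre of its foot; leave alone
- pestle: loose white pestle standing on its head, 28 mm across, 90 mm tall, origin at the centre of its foot; leave alone
- phone: loose black phone lying flat, 150 x 72 x 9 mm, origin at the centre of its underside; leave alone
- brush: loose brush lying flat; leave alone
- jar: loose jar, 44 mm across, 55 mm tall, behind the rack, origin at the centre of its foot; leave alone
- palette: loose white round palette lying flat, 210 mm across, 7 mm thick, origin at the centre of its underside; leave alone
Not all that is in view belongs to the job. Several things have the shape of the rosette; the one meant has the colours described above.

How it is judged:
By the outcome, as a careful person would: the job done as asked, in the order asked, and still so for the second after the job is handed in, with the robot touching nothing.
It also fails if it takes over 58 s, if anything falls off the work surface, if the arm or the gripper's body presses on something with over 40 N, if the wrist force passes 120 N, or if a joint passes its speed limit or range.

### The arm

A 6-joint arm with a two-finger parallel gripper is mounted at the origin on the work surface. World frame = base frame: x ahead of the robot, y to its left, z up, the work surface at z = 0. Lengths are in m, angles in rad, forces in N, time in s.
With the tool pointing down it reaches from about 0.275 to 0.725 m from the base axis. Payload 5.6 kg.
Tool frame: the origin (TCP) lies at the very end of the fingers, on their centre line; the grasp point (between the pads) lies 19 mm behind it; z points along the fingers, y is the line along which they close (so a half turn about z gives the same grasp; the last joint's range is limited). The gripper opens to 85 mm and grips with 20 to 120 N. Pads are 22 mm wide; open, the fingers measure 114 mm over their backs; the gripper's body (76 mm by 85 mm) begins 54 mm behind the grasp point. The pads swing forward as they close: fully open they stand 13 mm farther back than shut.
Start: joints at [-0.968, 0.255, 0.108, 0, -1.424, -0.285], TCP at [0.172, -0.522, 0.203] pointing down, gripper open.
Joint ranges: [-2.95, 2.95], [-1.21, 1.97], [-1.09, 1.5], [-2.87, 1.71], [-2.94, -0.07], [-3.05, 3.05]. Speed limits (rad/s): [2.57, 2.57, 3.14, 3.14, 3.14, 3.14].

### API

Orientations are given as a 3x3 rotation matrix whose columns are the frame's x, y, z axes.
In Python, from plant import arm gives the robot as it stands.
- The arm moves only by the tool jog_arm, never from a script. Its argument "steps" is text: rows parted by semicolons, each of 5 numbers parted by spaces: the shift along the tool's x, y, z as a fraction of full scale, then the turn about the tool's z as a fraction of full scale, then the closure, from 0 (fully open) to 1 (shut). In form: tx ty tz turn gripper; .... A call has 1 to 10 rows; each row shifts and turns the commanded pose from where the row before left it, along the tool's axes as they then stand; what a row does not reach is not made up. Full scale, the value 1, is 5 cm for a shift and 5 degrees for a turn. A row lasts 1/10 s, in which the tool goes at most 50 mm and 8.59 degrees, less where a joint would pass 70% of its speed; a pose out of reach is approached as far as the arm can. A call with a number of a shift or a turn outside -1 to 1 is refused whole. A call with a gripper value outside its range is refused whole. The fingers move at their own pace and stop on an object; the grip force is fixed at half the most. Time passes only in rows, so rows that do not move let the fingers close. It gives the time, the measured TCP pose, the force, the opening and the grip force at its end, in the units of the state.
- arm.observe(): the state, without advancing time (a new reading comes with each control period).
- arm.get_image(name): name is "scene" or "top"; returns (picture, depth): 480x640x3 uint8, blue, green, red; 480x640 float32, m along the optical axis (not along the pixel's ray), 0 where there is no reading.
- arm.camera_info(name): a dict with "vertical_fov" (degrees; the focal length in pixels is half the picture's height over the tangent of half this angle, whatever the lens; pixels are square), "cx", "cy" (the principal point, pixels), "xyz" and "rotation" of the camera in the world. Camera axes: x right, y down, z forward; pixel columns grow to the right and rows downward; lengths in m; the calibration is good to about 2 mm. A picture is of the moment at which its call begins. camera_info takes no time and is no camera call.
- arm.sign_off(): hands the job in; it is judged then, once.
The state is a dict: "t": time; "q": joint angles; "qvel": joint speeds; "tau": joint torques, N m; "eef_pos": TCP position; "eef_rot": TCP orientation; "ft_force": force on the tool from outside, world axes, zero at the start; "wrist_torque": the same for the moment, N m; "opening": finger opening in m; "gripper_force": force on a finger pad.
Only numpy, scipy, OpenCV 4.12 (cv2) and the standard library are available. Lean on these libraries where they do the work, as an engineer would, in place of code of your own. Each camera call takes 0.05 s, during which the arm holds its last target. There are 200 camera calls.

## Working session

There is one attempt and no reset: what is moved stays moved. The work goes in short steps, Python scripts to look and compute and a tool call to move; the robot and the scene stay as the last step left them, time stands still between calls to the robot, and variables do not carry over. Pictures are saved under pics/ and viewed, at most 10 in all, crops included, and the job is handed in when it is done.

Besides the shell and the picture viewer there is one more tool, called after "Emit:" as a command line: name --argument value ..., lists and objects as JSON in quotes. jog_arm: Moves the arm, as the interface text tells. Shift numbers are shares of 5 cm and turn numbers shares of 5 degrees, none past 1 either way. Its arguments: {"type":"object","properties":{"steps":{"type":"string"}},"required":["steps"]}

```bash
mkdir -p pics; cat > h.py <<'E'
import numpy as np, cv2
from plant import arm
def cam(n):
    c=arm.camera_info(n); f=240/np.tan(np.radians(c["vertical_fov"])/2)
    return f,c["cx"],c["cy"],np.array(c["xyz"]),np.array(c["rotation"])
def cloud(n,d):
    f,cx,cy,p,R=cam(n); v,u=np.mgrid[:480,:640]
    P=np.stack([(u-cx)/f*d,(v-cy)/f*d,d],-1)@R.T+p
    P[d<=0]=np.nan
    return P
def proj(n,X):
    f,cx,cy,p,R=cam(n); q=(np.atleast_2d(X)-p)@R
    return np.c_[q[:,0]/q[:,2]*f+cx,q[:,1]/q[:,2]*f+cy]
def ray(n,u,v):
    f,cx,cy,p,R=cam(n); return p,R@np.array([(u-cx)/f,(v-cy)/f,1])
def snap(tag):
    for n in("scene","top"):
        im,d=arm.get_image(n); cv2.imwrite(f"pics/{tag}_{n}.png",im); np.save(f"pics/{tag}_{n}.npy",d)
E
python3 - <<'E'
from h import *
snap("a")
for n in("scene","top"): print(n,arm.camera_info(n), (np.load(f"pics/a_{n}.npy")>0).mean())
s=arm.observe(); print({k:np.round(v,4).tolist() for k,v in s.items()})
E
```

```text
scene {'vertical_fov': 52.13204513840731, 'cx': 318.95467175872386, 'cy': 236.0319825258745, 'xyz': array([ 1.30502625, -0.65792467,  0.88446233]), 'rotation': array([[ 0.66105584,  0.45684225, -0.59523133],
       [ 0.75013815, -0.42062598,  0.51026125],
       [-0.01726086, -0.7838169 , -0.62075206]])} 0.988671875
top {'vertical_fov': 57.23648213804038, 'cx': 320.5722614047445, 'cy': 236.19473425100404, 'xyz': array([0.41349151, 0.00928092, 1.12830882]), 'rotation': array([[ 0.02114736, -0.99343141,  0.11245806],
       [-0.99969645, -0.02243374, -0.0101855 ],
       [ 0.01264145, -0.11220853, -0.99360427]])} 0.9961458333333333
{'t': 0.1, 'q': [-0.9684, 0.2557, 0.1071, -0.0004, -1.4239, -0.2846], 'qvel': [-0.0012, -0.0023, 0.0037, 0.0012, -0.0008, 0.0002], 'tau': [-0.0018, -38.76, 23.8476, 5.3779, -0.0038, 0.0], 'eef_pos': [0.1718, -0.522, 0.2024], 'eef_rot': [[-0.9499, -0.3124, -0.0006], [-0.3124, 0.9499, 0.0016], [0.0001, 0.0017, -1.0]], 'ft_force': [-0.6413, 0.0292, 0.0444], 'wrist_torque': [-0.0274, 0.0073, 0.0193], 'gripper_force': 0.0, 'opening': 0.0851}
```

View pics/a_top.png

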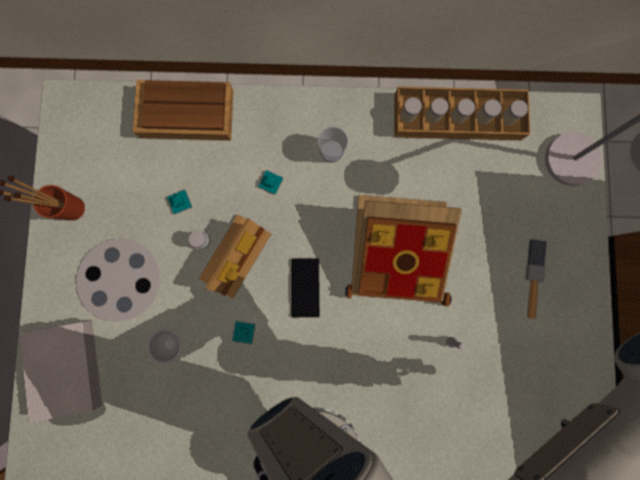

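View pics/a_scene.png

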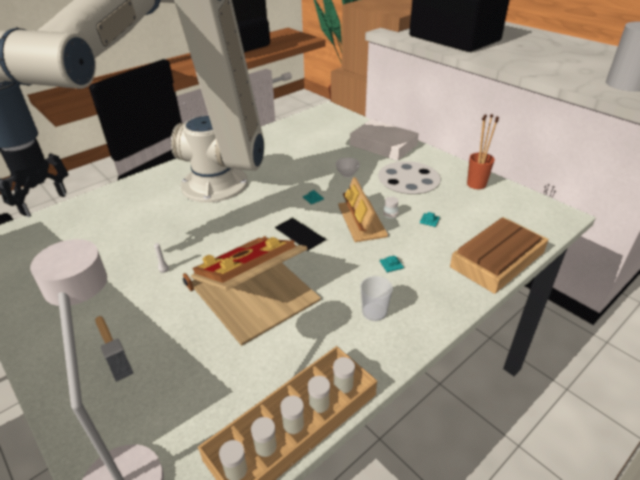

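```bash
python3 - <<'E'
from h import *
t=cv2.imread("pics/a_top.png"); s=cv2.imread("pics/a_scene.png")
a=cv2.resize(t[205:305,195:275],None,fx=5,fy=5,interpolation=cv2.INTER_CUBIC)
b=cv2.resize(s[165:245,330:394],None,fx=6.25,fy=6.25,interpolation=cv2.INTER_CUBIC)
cv2.imwrite("pics/a_rack.png",np.hstack([a,b]))
print(a.shape,b.shape)
c=cv2.resize(t[190:310,340:467],None,fx=3.15,fy=3.15,interpolation=cv2.INTER_CUBIC)
d=cv2.resize(s[220:350,175:325],None,fx=2.6,fy=2.6,interpolation=cv2.INTER_CUBIC)
h=max(c.shape[0],d.shape[0]); pad=lambda x:cv2.copyMakeBorder(x,0,h-x.shape[0],0,0,0)
cv2.imwrite("pics/a_board.png",np.hstack([pad(c),pad(d)])); print(c.shape,d.shape)
# clouds
P=cloud("top",np.load("pics/a_top.npy"))
for u,v in[(230,271),(245,243),(373,283),(405,262),(405,204),(380,300),(435,237),(380,232),(427,288)]: print(u,v,P[v,u].round(4), t[v,u])
E
```

```text
(500, 400, 3) (500, 400, 3)
(378, 400, 3) (338, 390, 3)
230 271 [0.4441 0.2105 0.0852] [ 25  86 122]
245 243 [0.5117 0.1788 0.0796] [ 37 109 147]
373 283 [ 0.4233 -0.1306  0.062 ] [ 28  58 103]
405 262 [ 0.4735 -0.2003  0.1002] [13 21 51]
405 204 [ 0.6016 -0.19    0.1511] [ 49  79 105]
380 300 [ 0.3812 -0.1573 -0.0025] [136 152 155]
435 237 [ 0.5282 -0.2577  0.15  ] [ 26  81 113]
380 232 [ 0.5374 -0.1348  0.1441] [ 28  88 119]
427 288 [ 0.4141 -0.2537  0.092 ] [ 28  93 127]
```

View pics/a_rack.png

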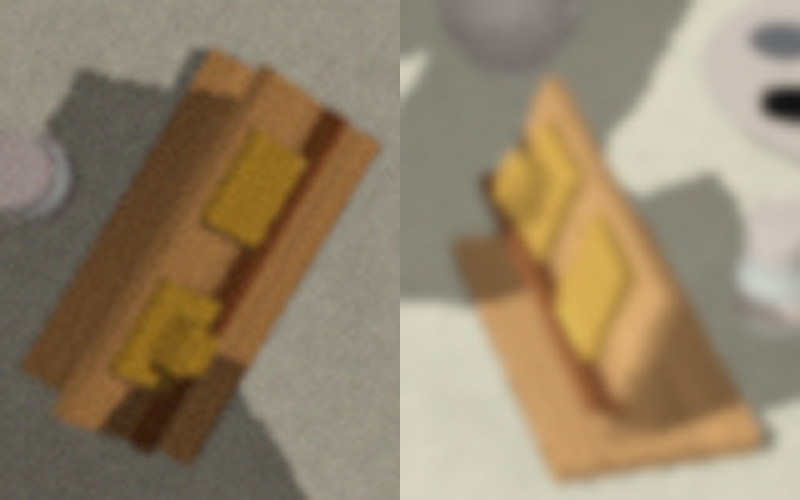

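View pics/a_board.png

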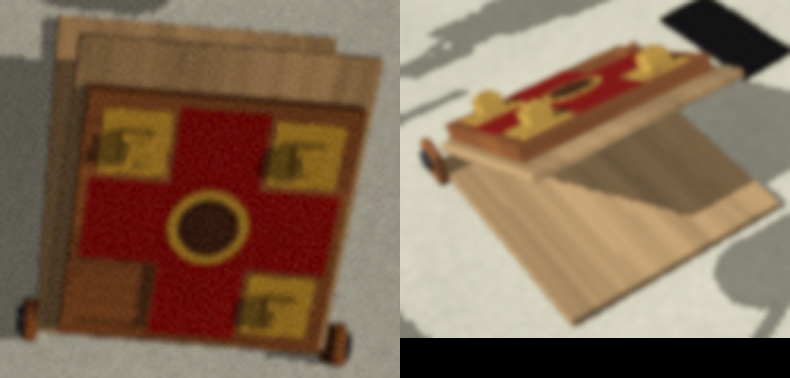

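```bash
cat > m.py <<'E'
from h import *
def fitplane(P,up=True):
    P=P[np.isfinite(P).all(1)]
    for _ in range(5):
        c=P.mean(0); n=np.linalg.svd(P-c,full_matrices=False)[2][2]; r=(P-c)@n
        P=P[abs(r)<max(2.5*np.median(abs(r)),.0015)]
    if n[2]<0:n=-n
    return c,n,r.std()
def hsv(n,tag): return cv2.cvtColor(cv2.imread(f"pics/{tag}_{n}.png"),cv2.COLOR_BGR2HSV)
def yellow(n,tag): return cv2.inRange(hsv(n,tag),(17,150,60),(32,255,255))
def red(n,tag):
    h=hsv(n,tag); return cv2.inRange(h,(0,190,50),(4,255,255))|cv2.inRange(h,(174,190,50),(180,255,255))
def comps(m,amin=20):
    k,l,st,ce=cv2.connectedComponentsWithStats(m); return [(l==i,st[i],ce[i]) for i in range(1,k) if st[i,4]>=amin]
def board(tag,v=True):
    out={}
    for n in("top","scene"):
        P=cloud(n,np.load(f"pics/{tag}_{n}.npy")); m=cv2.erode(max([c for c in comps(red(n,tag))],key=lambda c:c[1][4])[0].astype(np.uint8),np.ones((3,3)))>0
        c,nn,sd=fitplane(P[m]); out[n]=(c,nn)
        if v: print(n,"panel c",c.round(4),"n",nn.round(4),"slope",round(float(np.arccos(nn[2])),4),"rms",round(float(sd),4),m.sum())
    return out
E
python3 - <<'E'
from m import *
b=board("a")
for n in("top","scene"):
    print(n); P=cloud(n,np.load(f"pics/a_{n}.npy"))
    for m,st,ce in comps(yellow(n,"a")):
        Q=P[m]; print(st,ce.round(1),np.nanmedian(Q,0).round(4))
E
```

```text
top panel c [ 0.4765 -0.2008  0.1024] n [-0.486   0.0287  0.8735] slope 0.5085 rms 0.0013 2191
scene panel c [ 0.5119 -0.187   0.1184] n [-0.4895  0.0265  0.8716] slope 0.5124 rms 0.0005 95
top
[371 224  24  22 453] [382.3 234.6] [ 0.5322 -0.1403  0.139 ]
[425 228  25  23 459] [436.8 239. ] [ 0.5243 -0.264   0.1387]
[235 230  22  25 303] [245.  242.3] [0.5138 0.1791 0.0792]
[393 251  25  22 193] [405.1 261.6] [ 0.474  -0.1988  0.1024]
[217 261  23  22 348] [228.2 272.2] [0.44   0.2148 0.0849]
[416 277  24  21 395] [427.5 286.9] [ 0.4165 -0.2573  0.0784]
scene
[345 186  14  21 166] [351.7 195.5] [0.449  0.2051 0.0779]
[354 200  13  23 164] [360.1 211.4] [0.5195 0.1715 0.0711]
[263 239  22  12 147] [272.8 244.1] [ 0.5381 -0.1498  0.1388]
[200 256  20  12 104] [209.  261.3] [ 0.422  -0.2649  0.0777]
[217 257  23  17 195] [227.3 265.3] [ 0.5299 -0.2714  0.1397]
```

```bash
cat >> m.py <<'E'
def bframe(n):
    y=np.cross(n,[1,0,0]); y=np.cross([0,0,1],-n); y[2]=0; y/=np.linalg.norm(y)
    # n leans to -x: uphill horiz = -n_h ; y = z x uphill
    return np.stack([np.cross(y,n),y,n],1)
E
python3 - <<'E'
from m import *
b=board("a",False)
c0,n0=b["top"]; print("scene plane centre offset from top plane", (b["scene"][0]-c0)@n0)
yc={}
for n in("top","scene"):
    c,nn=b[n]; R=bframe(n0); P=cloud(n,np.load(f"pics/a_{n}.npy")); rec=[]
    for m,st,ce in comps(yellow(n,"a"),90):
        Q=(P[m]-c)@R; 
        if np.nanmedian(abs(Q[:,2]))>.03: continue
        pl=Q[abs(Q[:,2])<.004]; pl=pl[:,:2].astype(np.float32)
        stu=Q[Q[:,2]>.014]
        lo,hi=np.percentile(pl,[1,99],0); 
        print(n,ce.round(0),"rect mid",(c+R@np.r_[(lo+hi)/2,0]).round(4),"size",(hi-lo).round(4),"rect",np.round(cv2.minAreaRect(pl),4) if 0 else cv2.minAreaRect(pl)[2].__round__(1),"stud",(c+R@np.r_[np.median(stu[:,:2],0),0]).round(4),len(stu))
# frames from panel outline in top: pixels with |n|<4mm
c,nn=b["top"];R=bframe(nn);P=cloud("top",np.load("pics/a_top.npy"));Q=(P-c)@R
m=(abs(Q[...,2])<.005)&(abs(Q[...,0])<.13)&(abs(Q[...,1])<.13); m=max(comps(m.astype(np.uint8)),key=lambda k:k[1][4])[0]
r=cv2.minAreaRect(Q[m][:,:2].astype(np.float32)); print("panel rect",r, "ctr",(c+R@np.r_[r[0],0]).round(4), "R",R.round(4).tolist())
# recess: floor pixels
mm=(Q[...,2]<-.0045)&(Q[...,2]>-.012)&(abs(Q[...,0])<.098)&(abs(Q[...,1])<.098); mm=max(comps(mm.astype(np.uint8)),key=lambda k:k[1][4])
q=Q[mm[0]]; print("recess px",mm[1],mm[2],"med n",np.median(q[:,2]), np.percentile(q,[3,97],0).round(4).tolist(), (c+R@((np.percentile(q,3,0)+np.percentile(q,97,0))/2)).round(4), len(q))
E
```

```text
scene plane centre offset from top plane -0.0028427460207495155
top [382. 235.] rect mid [ 0.5326 -0.1419  0.1317] size [0.0499 0.0498] rect 0.9 stud [ 0.5334 -0.1412  0.1321] 100
top [437. 239.] rect mid [ 0.5254 -0.2666  0.1318] size [0.0505 0.0502] rect 89.5 stud [ 0.5262 -0.2662  0.1322] 105Traceback (most recent call last):
  File "<stdin>", line 12, in <module>
    return _quantile_unchecked(
        a, q, axis, out, overwrite_input, method, keepdims, weights)
    return _ureduce(a,
                    func=_quantile_ureduce_func,
    ...<5 lines>...
                    overwrite_input=overwrite_input,
                    method=method)
    r = func(a, **kwargs)
    result = _quantile(arr,
                       quantiles=q,
    ...<2 lines>...
                       out=out,
                       weights=wgt)
    slices_having_nans = np.isnan(arr[-1, ...])
                                  ~~~^^^^^^^^^
IndexError: index -1 is out of bounds for axis 0 with size 0
```

```bash
python3 - <<'E'
from m import *
b=board("a",False)
c0,n0=b["top"]; R=bframe(n0)
for n in("top","scene"):
    c,nn=b[n]; P=cloud(n,np.load(f"pics/a_{n}.npy"))
    for m,st,ce in comps(yellow(n,"a"),90):
        Q=(P[m]-c)@R; pl=Q[abs(Q[:,2])<.004][:,:2]; stu=Q[Q[:,2]>.014]
        if np.nanmedian(abs(Q[:,2]))>.03 or len(stu)<10 or len(pl)<20: continue
        lo,hi=np.percentile(pl,[1,99],0)
        print(n,ce.round(0),"rect mid",(c+R@np.r_[(lo+hi)/2,0]).round(4),"size",(hi-lo).round(4),"stud",(c+R@np.r_[(stu[:,:2].min(0)+stu[:,:2].max(0))/2,0]).round(4),len(stu))
c,nn=b["top"];P=cloud("top",np.load("pics/a_top.npy"));Q=(P-c)@R
m=(abs(Q[...,2])<.005)&(abs(Q[...,0])<.13)&(abs(Q[...,1])<.13); m=max(comps(m.astype(np.uint8)),key=lambda k:k[1][4])[0]
r=cv2.minAreaRect(Q[m][:,:2].astype(np.float32)); print("panel rect",r, "ctr",(c+R@np.r_[r[0],0]).round(4), "R",R.round(4).tolist())
mm=(Q[...,2]<-.0045)&(Q[...,2]>-.012)&(abs(Q[...,0])<.098)&(abs(Q[...,1])<.098); mm=max(comps(mm.astype(np.uint8)),key=lambda k:k[1][4])
q=Q[mm[0]]; print("recess px",mm[1],mm[2],"med n",np.median(q[:,2]), np.percentile(q,[3,97],0).round(4).tolist(), (c+R@((np.percentile(q,3,0)+np.percentile(q,97,0))/2)).round(4), len(q))
# table level check, rack
for n in("top","scene"):
    P=cloud(n,np.load(f"pics/a_{n}.npy")); pix=proj(n,[[.40,.05,0],[.5,.08,0],[.35,0.0,0]]).round().astype(int); print(n,"table z",[P[v,u,2].round(4) for u,v in pix])
print("--- tiles")
F={}
for n in("top","scene"):
    P=cloud(n,np.load(f"pics/a_{n}.npy"))
    for m,st,ce in comps(yellow(n,"a"),90):
        Q=P[m]
        if np.nanmedian(Q[:,1])<.1: continue
        c,nn,sd=fitplane(Q); F[n,int(ce[0])]=(Q,c,nn); print(n,ce.round(1),"c",c.round(4),"n",nn.round(3),"tilt",np.degrees(np.arccos(nn[2])).round(1),"az",np.degrees(np.arctan2(nn[1],nn[0])).round(1),sd.round(4))
E
```

```text
top [382. 235.] rect mid [ 0.5326 -0.1419  0.1317] size [0.0499 0.0498] stud [ 0.5322 -0.1417  0.1315] 100
top [437. 239.] rect mid [ 0.5254 -0.2666  0.1318] size [0.0505 0.0502] stud [ 0.5251 -0.2666  0.1317] 105
top [228. 272.] rect mid [0.442  0.211  0.0697] size [0.0582 0.0321] stud [0.4473 0.2181 0.0724] 171
top [428. 287.] rect mid [ 0.4161 -0.2602  0.0708] size [0.0503 0.0494] stud [ 0.416  -0.2595  0.0707] 93
scene [352. 196.] rect mid [0.4555 0.2011 0.0743] size [0.0311 0.0213] stud [0.4404 0.2149 0.0654] 41
scene [273. 244.] rect mid [ 0.535  -0.1417  0.1298] size [0.0479 0.0527] stud [ 0.5366 -0.1475  0.1308] 24
scene [209. 261.] rect mid [ 0.42   -0.2625  0.0698] size [0.0335 0.0491] stud [ 0.4263 -0.2651  0.0734] 18
scene [227. 265.] rect mid [ 0.5046 -0.2589  0.1167] size [0.101  0.0654] stud [ 0.5294 -0.27    0.1309] 44
panel rect ((-0.003476738929748535, -0.00043886154890060425), (0.2005939483642578, 0.20357179641723633), 89.93414306640625) ctr [ 0.4735 -0.2011  0.1007] R [[0.872, 0.059, -0.486], [-0.0515, 0.9983, 0.0287], [0.4868, 0.0, 0.8735]]
recess px [362 272  27  22 425] [375.32235294 282.43764706] med n -0.007715836129435978 [[-0.0931, 0.036, -0.0107], [-0.0425, 0.087, -0.005]] [ 0.4248 -0.1361  0.0626] 425
top table z [np.float64(0.0074), np.float64(0.002), np.float64(0.0093)]
scene table z [np.float64(0.0064), np.float64(-0.0047), np.float64(0.0073)]
--- tiles
top [245.  242.3] c [0.5119 0.1774 0.0734] n [-0.456 -0.824  0.337] tilt 70.3 az -119.0 0.0007
top [228.2 272.2] c [0.4426 0.218  0.079 ] n [-0.445 -0.821  0.357] tilt 69.1 az -118.5 0.001
scene [351.7 195.5] c [0.4521 0.2069 0.0744] n [ 0.006 -0.873  0.489] tilt 60.8 az -89.6 0.0042
scene [360.1 211.4] c [0.5172 0.1722 0.0694] n [-0.446 -0.827  0.343] tilt 69.9 az -118.3 0.001
```

```bash
python3 - <<'E'
from m import *
az=np.radians(-118.7); th=np.radians(70)
n=np.array([np.sin(th)*np.cos(az),np.sin(th)*np.sin(az),np.cos(th)]); u=np.array([-np.cos(th)*np.cos(az),-np.cos(th)*np.sin(az),np.sin(th)]); y=np.cross(n,u)
R=np.stack([u,y,n],1); o=np.array([.445,.213,.076]); print("y",y)
for cam_ in("top","scene"):
    P=cloud(cam_,np.load(f"pics/a_{cam_}.npy")); Q=(P-o)@R
    near=(abs(Q[...,0])<.06)&(abs(Q[...,1])<.06)&(abs(Q[...,2])<.05)
    Y=yellow(cam_,"a")>0
    pl=Q[near&Y]; k=fitplane(P[near&Y&(Q[...,0]>.01)]) if (near&Y&(Q[...,0]>.01)).sum()>15 else None
    if k: print(cam_,"plate top part n0",(k[0]-o)@n, k[1].round(3))
    h=np.histogram(pl[:,2],np.arange(-.02,.045,.003)); print(h[0], (h[1]*1e3).round(0)[:2])
    f0=(k[0]-o)@n if k else 0
    for a,bb,t in((-.004,.004,"plate"),(.012,.026,"stud")):
        s=pl[(pl[:,2]>f0+a)&(pl[:,2]<f0+bb)]; print(t,len(s),"u",np.percentile(s[:,0],[2,98]).round(4),"y",np.percentile(s[:,1],[2,98]).round(4),"n",np.percentile(s[:,2],[50,90,98]).round(4))
    # rack face & top
    w=Q[(abs(Q[...,0])<.08)&(abs(Q[...,1])<.15)&(abs(Q[...,2]-f0+.008)<.003)&~Y]; print("rack face",len(w),"u",np.percentile(w[:,0],[1,99]).round(4),"y",np.percentile(w[:,1],[1,99]).round(4),"n",np.median(w[:,2]).round(4))
    m=(np.hypot(P[...,0]-.48,P[...,1]-.2)<.12)&(P[...,2]>.085)&~Y; print("rack top z",np.nanpercentile(P[m][:,2],[90,97,99.5]).round(4),m.sum())
    for mm,st,ce in comps((Y&(np.nan_to_num(P[...,1])>.1)).astype(np.uint8),90):
        q=Q[mm]; q=q[abs(q[:,2]-f0)<.005]; print("tile",ce.round(0),"u",np.percentile(q[:,0],[2,98]).round(4),"y",np.percentile(q[:,1],[2,98]).round(4),"n",np.median(q[:,2]).round(4))
E
```

```text
y [-8.77146164e-01  4.80223497e-01  2.77555756e-17]
top plate top part n0 -0.003987913986650766 [-0.308 -0.558  0.771]
[  0   0   2  36  31 110 116  14  11  15  11  31  19   7   0   0   0   0
   0   0   0] [-20. -17.]
plate 245 u [-0.0279  0.0242] y [-0.059   0.0293] n [-0.0022 -0.0008 -0.0003]
stud 79 u [-0.014   0.0104] y [-0.0059  0.0167] n [0.0147 0.0189 0.0197]
rack face 711 u [-0.0789  0.0321] y [-0.1417  0.1426] n -0.0106
rack top z [0.1006 0.1019 0.1037] 437
tile [245. 242.] u [-0.0281  0.0233] y [-0.1006 -0.0519] n -0.002
tile [228. 272.] u [-0.028   0.0243] y [-0.0195  0.0298] n -0.0022
scene plate top part n0 -0.0023701692533033792 [-0.266 -0.583  0.768]
[ 0  0  0  1 14 29 60 13  9 10 11 13  7  5  0  0  0  0  0  0  0] [-20. -17.]
plate 98 u [-0.0293  0.0192] y [-0.0585  0.0208] n [-0.0012  0.0001  0.0008]
stud 36 u [-0.0145  0.0064] y [-0.0124  0.0076] n [0.0141 0.0192 0.0203]
rack face 421 u [-0.0792  0.0275] y [-0.1355  0.131 ] n -0.0095
rack top z [0.0974 0.0984 0.0993] 203
tile [352. 196.] u [-0.0293  0.0191] y [-0.0239  0.0207] n -0.0012
tile [360. 211.] u [-0.0312  0.0186] y [-0.1044 -0.0585] n -0.0013
```

Emit:
jog_arm --steps "0 0 -0.8 0 0.3; 0 0 -0.8 0 0.45; -0.48 0.617 0 0 0.45; -0.48 0.617 0 0 0.45; -0.48 0.617 0 0 0.45; -0.48 0.617 0 0 0.45; -0.48 0.617 0 0 0.45; -0.48 0.617 0 0 0.45; -0.48 0.617 0 0 0.45; -0.48 0.617 0 0 0.45"

```text
t: 1.1
eef_pos: [0.277, -0.2265, 0.2829]
eef_rot: [[-0.95, -0.312, -0.0], [-0.312, 0.95, 0.0], [0.0, 0.0, -1.0]]
ft_force: [1.7, 0.4, -0.3]
opening: 0.047
gripper_force: 0.0
```

Emit:
jog_arm --steps "-0.48 0.617 0 0 0.45; -0.48 0.617 0 0 0.45; -0.48 0.617 0 0 0.45; -0.48 0.617 0 0 0.45; -0.48 0.617 0 0 0.45; -0.48 0.617 0 0 0.45; -0.48 0.617 0 0 0.45; -0.48 0.617 0 0 0.45; -0.48 0.617 0 0 0.45; -0.48 0.617 0 0 0.45"

```text
t: 2.1
eef_pos: [0.4087, 0.1417, 0.2829]
eef_rot: [[-0.95, -0.313, -0.0], [-0.313, 0.95, -0.0], [0.0, 0.0, -1.0]]
ft_force: [0.4, 0.1, 0.9]
opening: 0.0468
gripper_force: 0.0
```

Emit:
jog_arm --steps "0 0 0 -0.9 0.45; 0 0 0 -0.96 0.45; 0 0 0 -0.96 0.45; 0 0 0 -0.96 0.45; 0 0 0 -0.96 0.45; 0 0 0 -0.96 0.45; 0 0 0 -0.96 0.45; 0 0 0 -0.96 0.45; 0 0 0 -0.96 0.45; 0 0 0 0 0.45"

```text
t: 3.1
eef_pos: [0.4085, 0.14, 0.2828]
eef_rot: [[-0.482, -0.876, -0.001], [-0.876, 0.482, -0.0], [0.001, 0.001, -1.0]]
ft_force: [-0.1, -0.4, 0.7]
opening: 0.0469
gripper_force: 0.0
```

```bash
cat >> m.py <<'E'
def go(target,azx):
    s=arm.observe(); R=np.array(s["eef_rot"]); p=np.array(s["eef_pos"])
    d=np.array(target)-p; yaw=np.degrees(np.arctan2(R[1,0],R[0,0])); dy=(azx-yaw+180)%360-180
    print("t",round(s["t"],2),"pos",p.round(4),"azx",yaw.round(2),"tool d mm",(R.T@d*1e3).round(1),"turn deg",round(-dy,2),"open",round(s["opening"],4),"F",np.round(s["ft_force"],1),"grip",round(float(s["gripper_force"]),1),"q",np.round(s["q"],2))
E
python3 -c "
from m import *
go([.4225,.1772,.066],241.3)"
```

```text
t 3.1 pos [0.4085 0.14   0.2828] azx -118.85 tool d mm [-39.5   5.6 216.8] turn deg -0.15 open 0.0469 F [-0.1 -0.4  0.7] grip 0.0 q [ 0.7   0.01  0.02 -0.   -1.58 -1.2 ]
```

Emit:
jog_arm --steps "-0.16 0.02 0.88 0 0.45; -0.16 0.02 0.88 0 0.45; -0.16 0.02 0.88 0 0.45; -0.16 0.02 0.88 0 0.45; -0.15 0.03 0.82 0 0.45; 0 0 0 0 0.45"

```text
t: 3.7
eef_pos: [0.4193, 0.1752, 0.061]
eef_rot: [[-0.485, -0.874, -0.009], [-0.874, 0.486, -0.006], [0.01, 0.005, -1.0]]
ft_force: [-0.8, -0.3, -0.1]
opening: 0.047
gripper_force: 0.0
```

```bash
python3 - <<'E'
from m import *
go([.4345,.1991,.066],241.3)
snap("b")
t=cv2.imread("pics/b_top.png"); s=cv2.imread("pics/b_scene.png")
a=cv2.resize(t[215:315,195:275],None,fx=5,fy=5,interpolation=cv2.INTER_CUBIC)
b=cv2.resize(s[150:230,315:379],None,fx=6.25,fy=6.25,interpolation=cv2.INTER_CUBIC)
cv2.imwrite("pics/b_rack.png",np.hstack([a,b]))
E
```

```text
t 3.7 pos [0.4193 0.1752 0.061 ] azx -119.05 tool d mm [-28.3  -1.7  -5.3] turn deg -0.35 open 0.047 F [-0.8 -0.3 -0.1] grip 0.0 q [ 0.74  0.17 -0.38 -0.   -1.03 -1.25]
```

View pics/b_rack.png

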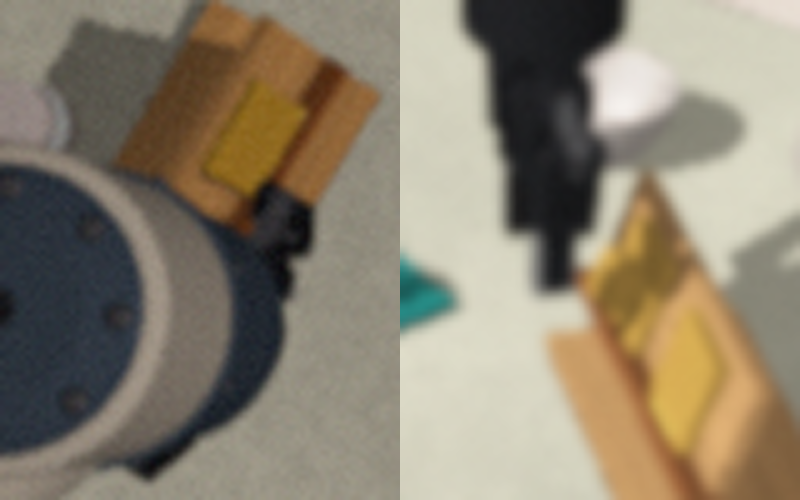

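Emit:
jog_arm --steps "0 0 0 0 0.45; -0.1 0 0 0 0.45; -0.1 0 0 0 0.45; 0 0 0 0 0.45"

```text
t: 4.2
eef_pos: [0.4287, 0.187, 0.0671]
eef_rot: [[-0.483, -0.876, 0.002], [-0.876, 0.483, 0.001], [-0.002, -0.001, -1.0]]
ft_force: [-0.2, 0.7, 0.1]
opening: 0.0472
gripper_force: 0.0
```

```bash
python3 -c "
from m import *
go([.4345,.1991,.066],241.3)"
```

```text
t 4.2 pos [0.4287 0.187  0.0671] azx -118.88 tool d mm [-13.4   0.8   1.1] turn deg -0.18 open 0.0472 F [-0.2  0.7  0.1] grip 0.0 q [ 0.75  0.18 -0.35  0.   -1.04 -1.25]
```

Emit:
jog_arm --steps "-0.1 0.015 0.02 0 0.45; -0.1 0 0 0 0.45; -0.06 0 0 0 0.45; 0 0 0 0 0.45"

```text
t: 4.6
eef_pos: [0.4336, 0.1982, 0.0651]
eef_rot: [[-0.483, -0.876, -0.0], [-0.876, 0.483, -0.0], [0.0, 0.0, -1.0]]
ft_force: [0.8, 0.7, 0.2]
opening: 0.0472
gripper_force: 0.0
```

Emit:
jog_arm --steps "0 0 0 0 0.6; 0 0 0 0 0.65; 0 0 0 0 0.7; 0 0 0 0 0.8; 0 0 0 0 1; 0 0 0 0 1; 0 0 0 0 1"

```text
t: 5.3
eef_pos: [0.4334, 0.1978, 0.0652]
eef_rot: [[-0.483, -0.876, -0.0], [-0.876, 0.483, 0.0], [0.0, 0.0, -1.0]]
ft_force: [0.3, -0.1, -0.3]
opening: 0.0003
gripper_force: 0.0
```

```bash
python3 -c "
from m import *
go([.4345,.1991,.066],241.3)"
```

```text
t 5.3 pos [0.4334 0.1978 0.0652] azx -118.89 tool d mm [-1.7 -0.3 -0.8] turn deg -0.19 open 0.0003 F [ 0.3 -0.1 -0.3] grip 0.0 q [ 0.76  0.2  -0.33 -0.   -1.04 -1.26]
```

```bash
python3 - <<'E'
from m import *
snap("c")
t=cv2.imread("pics/c_top.png"); s=cv2.imread("pics/c_scene.png")
a=cv2.resize(t[215:315,195:275],None,fx=5,fy=5,interpolation=cv2.INTER_CUBIC)
b=cv2.resize(s[150:230,315:379],None,fx=6.25,fy=6.25,interpolation=cv2.INTER_CUBIC)
cv2.imwrite("pics/c_rack.png",np.hstack([a,b]))
E
```

```text
(no output)
```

View pics/c_rack.png

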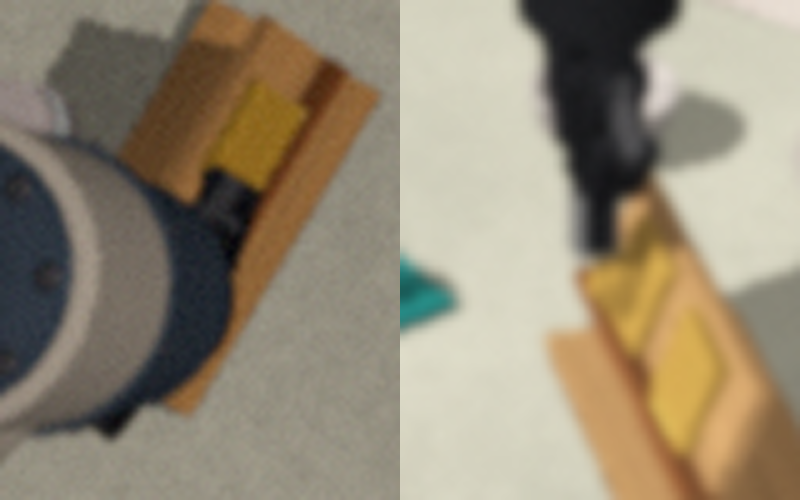

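```bash
python3 - <<'E'
from m import *
s=arm.observe(); p=np.array(s["eef_pos"]); print("proj tcp",proj("scene",p),proj("top",p))
T=np.array(s["eef_rot"])
for cam_ in("scene","top"):
  for tag in("b","c"):
    P=cloud(cam_,np.load(f"pics/{tag}_{cam_}.npy")); im=cv2.imread(f"pics/{tag}_{cam_}.png"); Q=(P-(p if tag=="c" else np.array([.4193,.1752,.061+.005])))@T
    dark=(im.max(2)<60)&(abs(Q[...,0])<.04)&(abs(Q[...,1])<.06)&(Q[...,2]<.02)&(Q[...,2]>-.05)
    q=Q[dark]; 
    for lo,hi in((-.05,-.03),(-.03,-.015),(-.015,.02)):
        k=q[(q[:,2]>lo)&(q[:,2]<hi)]
        if len(k)>3: print(cam_,tag,"z",lo,hi,len(k),"x",np.percentile(k[:,0],[5,95]).round(4),"y",np.percentile(k[:,1],[5,95]).round(4),"zmax",np.percentile(k[:,2],98).round(4))
    Y=yellow(cam_,tag)>0; g=Q[Y&(abs(Q[...,0])<.06)&(abs(Q[...,1])<.045)&(abs(Q[...,2])<.05)]
    if len(g)>10:print(cam_,tag,"yellow n",len(g),"x",np.percentile(g[:,0],[5,50,95,99]).round(4),"y",np.percentile(g[:,1],[2,98]).round(4),"z",np.percentile(g[:,2],[2,98]).round(4))
E
```

```text
proj tcp [[345.72984655 197.17250639]] [[236.70348517 275.835146  ]]
scene b z -0.05 -0.03 27 x [-0.0025  0.007 ] y [-0.0407  0.0253] zmax -0.0357
scene b yellow n 161 x [-0.056  -0.0437 -0.0277 -0.0249] y [-0.0285  0.0153] z [-0.0271  0.0165]
scene c z -0.05 -0.03 14 x [-0.0018  0.0073] y [-0.0184 -0.0113] zmax -0.0381
scene c yellow n 158 x [-0.0304 -0.0169 -0.0016  0.0016] y [-0.0265  0.0151] z [-0.0275  0.0186]
```

```bash
python3 - <<'E'
from m import *
print(proj("scene",[.4193,.1752,.061]), proj("scene",[.4193,.1752,.081]))
s=arm.observe(); p=np.array(s["eef_pos"]); T=np.array(s["eef_rot"])
P=cloud("scene",np.load("pics/c_scene.npy")); im=cv2.imread("pics/c_scene.png")
for v in range(176,200,2):
    print(v,[tuple((( P[v,u]-p)@T*1e3).round(0).astype(int)) +(int(im[v,u].max()),) for u in range(341,352,2)])
E
```

```text
[[336.94352434 199.27922531]] [[336.98070776 193.6642941 ]]
176 [(np.int64(14), np.int64(4), np.int64(-73), 128), (np.int64(14), np.int64(-16), np.int64(-85), 34), (np.int64(14), np.int64(-39), np.int64(-99), 32), (np.int64(14), np.int64(-59), np.int64(-110), 30), (np.int64(11), np.int64(-67), np.int64(-115), 30), (np.int64(4), np.int64(-63), np.int64(-111), 42)]
178 [(np.int64(15), np.int64(3), np.int64(-67), 166), (np.int64(14), np.int64(-16), np.int64(-78), 55), (np.int64(14), np.int64(-40), np.int64(-93), 30), (np.int64(12), np.int64(-54), np.int64(-101), 25), (np.int64(5), np.int64(-48), np.int64(-96), 23), (np.int64(0), np.int64(-49), np.int64(-96), 25)]
180 [(np.int64(-39), np.int64(204), np.int64(69), 187), (np.int64(12), np.int64(-11), np.int64(-69), 85), (np.int64(15), np.int64(-42), np.int64(-87), 35), (np.int64(9), np.int64(-44), np.int64(-88), 23), (np.int64(0), np.int64(-32), np.int64(-79), 28), (np.int64(-4), np.int64(-39), np.int64(-83), 51)]
182 [(np.int64(-34), np.int64(186), np.int64(66), 192), (np.int64(12), np.int64(-10), np.int64(-61), 119), (np.int64(13), np.in
[... 1920 characters left out ...]
-5), np.int64(-16), np.int64(-21), 192), (np.int64(-12), np.int64(-12), np.int64(-17), 174)]
196 [(np.int64(-13), np.int64(105), np.int64(66), 216), (np.int64(-2), np.int64(38), np.int64(20), 195), (np.int64(3), np.int64(-3), np.int64(-7), 190), (np.int64(-3), np.int64(-4), np.int64(-7), 187), (np.int64(-7), np.int64(-10), np.int64(-10), 178), (np.int64(-15), np.int64(-6), np.int64(-6), 171)]
198 [(np.int64(-12), np.int64(100), np.int64(70), 218), (np.int64(-16), np.int64(92), np.int64(65), 206), (np.int64(-4), np.int64(23), np.int64(19), 174), (np.int64(0), np.int64(-14), np.int64(-6), 167), (np.int64(-7), np.int64(-11), np.int64(-3), 170), (np.int64(-12), np.int64(-15), np.int64(-5), 171)]
```

Emit:
jog_arm --steps "0.2 0 -0.2 0 1; 0.4 0 -0.5 0 1; 0.4 0 -0.5 0 1; 0.2 0 -0.3 0 1; 0 0 0 0 1; 0 0 0 0 1"

```text
t: 6.0
eef_pos: [0.4043, 0.1451, 0.1406]
eef_rot: [[-0.484, -0.875, 0.001], [-0.875, 0.484, 0.001], [-0.001, -0.0, -1.0]]
ft_force: [-0.2, 0.6, -0.5]
opening: -0.0001
gripper_force: 0.0
```

```bash
python3 - <<'E'
from m import *
snap("d"); s=arm.observe(); p=np.array(s["eef_pos"]); T=np.array(s["eef_rot"]); print(p,T.round(3).tolist(),s["q"])
for c in("scene","top"):
    a=cv2.imread(f"pics/a_{c}.png").astype(int); d=cv2.imread(f"pics/d_{c}.png").astype(int)
    P=cloud(c,np.load(f"pics/d_{c}.npy")); Q=((P-p)@T)*1e3
    D=np.load(f"pics/a_{c}.npy")-np.load(f"pics/d_{c}.npy")
    m=(D>.015)&(abs(Q[...,0])<40)&(abs(Q[...,1])<45)&(Q[...,2]>-75)&(Q[...,2]<30)
    q=Q[m]; print(c,"tcp px",proj(c,p).round(1),len(q)); 
    for lo in range(-70,25,8):
        k=q[(q[:,2]>=lo)&(q[:,2]<lo+8)]
        if len(k)>2: print(lo,len(k),"x",np.percentile(k[:,0],[5,95]).round(0),"y",np.percentile(k[:,1],[5,95]).round(0))
E
```

```text
[0.40404301 0.14509882 0.13955998] [[-0.483, -0.876, -0.001], [-0.876, 0.483, -0.001], [0.001, 0.001, -1.0]] [ 7.12345879e-01  4.80590470e-02 -3.04744396e-01 -3.50151084e-04
 -1.21922183e+00 -1.21649613e+00]
scene tcp px [[325.8 178.4]] 104
-70 4 x [-1. 13.] y [-19.   4.]
-62 19 x [-4. 13.] y [-19.   0.]
-54 25 x [-8. 13.] y [-16.   3.]
-46 20 x [-3. 13.] y [-17.  -3.]
-38 16 x [-8. 13.] y [-15.   1.]
-30 8 x [-4. 11.] y [-11.  -5.]
top tcp px [[253.9 288.8]] 0
```

Emit:
jog_arm --steps "0 0 0 0 0.45; -0.2 -0.02 0.4 0 0.45; -0.2 0 0.5 0 0.45; -0.2 0 0.5 0 0.45; -0.1 0 0.4 0 0.45; -0.05 0 0.2 0 0.45; 0 0 0 0 0.45; 0 0 0 0 0.45"

```text
t: 6.9
eef_pos: [0.4238, 0.1777, 0.0407]
eef_rot: [[-0.483, -0.876, 0.0], [-0.876, 0.483, -0.0], [-0.0, -0.0, -1.0]]
ft_force: [-0.5, 0.4, -0.0]
opening: 0.0472
gripper_force: 0.0
```

```bash
python3 -c "
from m import *
go([.435,.200,.040],241.3)"
```

```text
t 6.9 pos [0.4238 0.1777 0.0407] azx -118.87 tool d mm [-25.    0.9   0.7] turn deg -0.17 open 0.0472 F [-0.5  0.4 -0. ] grip 0.0 q [ 0.74  0.2  -0.41  0.   -0.97 -1.24]
```

Emit:
jog_arm --steps "-0.15 0.02 0 0 0.45; -0.15 0 0 0 0.45; -0.1 0 0 0 0.45; 0 0 0 0 0.45"

```text
t: 7.3
eef_pos: [0.4329, 0.1965, 0.0405]
eef_rot: [[-0.483, -0.876, 0.001], [-0.876, 0.483, 0.001], [-0.001, -0.0, -1.0]]
ft_force: [-0.2, -0.7, -0.3]
opening: 0.047
gripper_force: 0.0
```

Emit:
jog_arm --steps "-0.05 0 0 0 0.45; -0.05 0 0 0 0.45; 0 0 0 0 0.45"

```text
t: 7.6
eef_pos: [0.4348, 0.2001, 0.0402]
eef_rot: [[-0.483, -0.876, 0.0], [-0.876, 0.483, -0.0], [0.0, -0.0, -1.0]]
ft_force: [0.4, 0.1, -0.2]
opening: 0.0468
gripper_force: 0.0
```

Emit:
jog_arm --steps "0 0 0 0 0.6; 0 0 0 0 0.65; 0 0 0 0 0.7; 0 0 0 0 0.8; 0 0 0 0 1; 0 0 0 0 1"

```text
t: 8.2
eef_pos: [0.4345, 0.1999, 0.0404]
eef_rot: [[-0.483, -0.876, -0.0], [-0.876, 0.483, -0.0], [0.0, 0.0, -1.0]]
ft_force: [-4.2, -1.0, 5.7]
opening: 0.0221
gripper_force: 59.2
```

```bash
python3 -c "
from m import *
go([.435,.200,.040],241.3)"
```

```text
t 8.2 pos [0.4345 0.1999 0.0404] azx -118.89 tool d mm [-0.3 -0.4  0.4] turn deg -0.19 open 0.0221 F [-4.2 -1.   5.7] grip 59.2 q [ 0.76  0.23 -0.36 -0.   -0.98 -1.26]
```

Emit:
jog_arm --steps "0 0 -0.16 0 1; 0 0 -0.2 0 1; 0 0 -0.2 0 1; 0 0 -0.2 0 1; 0 0 -0.2 0 1; 0 0 0 0 1; 0 0 0 0 1"

```text
t: 8.9
eef_pos: [0.4346, 0.2001, 0.0883]
eef_rot: [[-0.483, -0.875, 0.0], [-0.875, 0.483, 0.001], [-0.001, 0.0, -1.0]]
ft_force: [-0.2, -0.8, -1.4]
opening: 0.0223
gripper_force: 58.8
```

```bash
cat >> m.py <<'E'
def rose(tag,box=.05):
    s=arm.observe(); p=np.array(s["eef_pos"]); T=np.array(s["eef_rot"]); p=p+np.array([0,0,.027])
    for c in("scene","top"):
        P=cloud(c,np.load(f"pics/{tag}_{c}.npy")); Q=(P-p)@T; Y=yellow(c,tag)>0
        m=Y&(abs(Q[...,0])<box)&(abs(Q[...,1])<.04)&(abs(Q[...,2])<.05)
        if m.sum()<10: print(c,"few",m.sum()); continue
        q=Q[m]*1e3; h=[-q[:,0],q[:,1],-q[:,2]]  # in (toward back), y, up from finger tip
        print(c,m.sum(),"in",np.percentile(h[0],[2,50,98]).round(1),"y",np.percentile(h[1],[2,98]).round(1),"up",np.percentile(h[2],[2,50,98]).round(1))
        # plate edge/tilt: points well to the side of the stud (|y|>13)
        k=P[m&(abs(Q[...,1])>.014)]
        if len(k)>8:
            cc,n,sd=fitplane(k); print("  plate plane n",n.round(3),"tilt",np.degrees(np.arccos(n[2])).round(1),"az",np.degrees(np.arctan2(n[1],n[0])).round(1),"sd",sd.round(4),len(k),"c(in,y,up)",(((cc-p)@T)*[-1e3,1e3,-1e3]).round(1))
E
python3 - <<'E'
from m import *
snap("e"); go([.4345,.2,.088],241.3); rose("e")
s=cv2.imread("pics/e_scene.png"); cv2.imwrite("pics/e_v.png",cv2.resize(s[145:235,310:400],None,fx=6,fy=6,interpolation=cv2.INTER_CUBIC))
E
```

```text
t 9.0 pos [0.4343 0.1998 0.0877] azx -118.9 tool d mm [-0.3 -0.1 -0.3] turn deg -0.2 open 0.0222 F [ 0.4 -0.  -1.6] grip 58.8 q [ 0.76  0.18 -0.29 -0.   -1.1  -1.26]
scene 75 in [ 9.8 18.5 27.9] y [-30.1   3.2] up [-19.7   6.5  25.3]
  plate plane n [-0.146 -0.955  0.259] tilt 75.0 az -98.7 sd 0.0019 53 c(in,y,up) [ 17.7 -23.7   4. ]
top few 0
```

View pics/e_v.png

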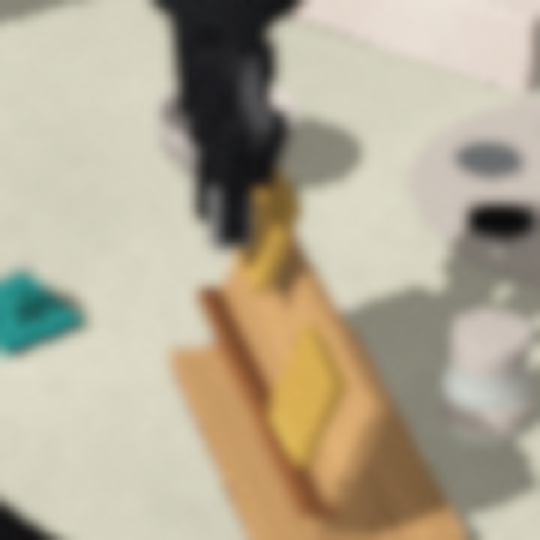

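Emit:
jog_arm --steps "-0.1 0 0 0 1; -0.1 0 0 0 1; -0.1 0 0 0 1; -0.06 0 0 0 1; 0 0 0 0 1"

```text
t: 9.5
eef_pos: [0.443, 0.2152, 0.088]
eef_rot: [[-0.483, -0.876, -0.001], [-0.876, 0.483, -0.002], [0.002, 0.0, -1.0]]
ft_force: [-2.3, -3.5, 2.0]
opening: 0.0223
gripper_force: 59.2
```

Emit:
jog_arm --steps "-0.04 0 0 0 1; -0.04 0 0 0 1; -0.04 0 0 0 1; -0.04 0 0 0 1; 0 0 0 0 1"

```text
t: 10.0
eef_pos: [0.4436, 0.2161, 0.0885]
eef_rot: [[-0.483, -0.875, -0.008], [-0.875, 0.483, -0.012], [0.014, 0.001, -1.0]]
ft_force: [-12.8, -18.3, 18.9]
opening: 0.0222
gripper_force: 60.9
```

```bash
python3 - <<'E'
from m import *
snap("f"); go([.4345,.2,.088],241.3); rose("f")
E
```

```text
t 10.1 pos [0.4436 0.2161 0.0885] azx -118.91 tool d mm [18.5  0.1  0.8] turn deg -0.21 open 0.0224 F [-13.1 -17.3  18. ] grip 60.9 q [ 0.77  0.22 -0.24  0.   -1.12 -1.28]
scene 59 in [ 7.9 16.8 25.5] y [-28.7   1.7] up [-15.6   8.   23.6]
  plate plane n [-0.419 -0.834  0.359] tilt 69.0 az -116.7 sd 0.001 41 c(in,y,up) [ 15.8 -21.8   2.9]
top few 0
```

Emit:
jog_arm --steps "-0.04 0 0 0 1; -0.04 0 0 0 1; -0.04 0 0 0 1; -0.04 0 0 0 1; 0 0 0 0 1"

```text
t: 10.6
eef_pos: [0.4478, 0.2233, 0.089]
eef_rot: [[-0.483, -0.876, -0.007], [-0.876, 0.483, -0.012], [0.013, 0.0, -1.0]]
ft_force: [-13.6, -17.8, 20.1]
opening: 0.0223
gripper_force: 69.8
```

```bash
python3 - <<'E'
from m import *
snap("g"); go([.4345,.2,.088],241.3); rose("g")
E
```

```text
t 10.7 pos [0.4478 0.2233 0.089 ] azx -118.88 tool d mm [26.8  0.4  1.3] turn deg -0.18 open 0.0224 F [-13.2 -18.   20.2] grip 69.8 q [ 0.78  0.23 -0.22  0.   -1.13 -1.28]
scene 48 in [ 0.7 11.  20.7] y [-30.7  -4.7] up [-16.2   2.   20.9]
  plate plane n [-0.338 -0.81   0.479] tilt 61.4 az -112.6 sd 0.0006 39 c(in,y,up) [ 10.4 -22.4   1.1]
top few 5
```

```bash
python3 - <<'E'
import cv2,numpy as np
s=[cv2.resize(cv2.imread(f"pics/{k}_scene.png")[155:205,325:375],None,fx=8,fy=8,interpolation=cv2.INTER_CUBIC) for k in "fg"]
cv2.imwrite("pics/fg.png",np.hstack(s))
E
```

```text
(no output)
```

View pics/fg.png

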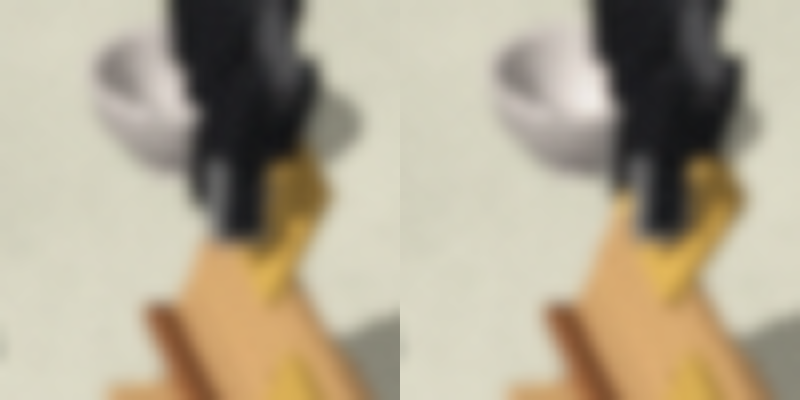

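Emit:
jog_arm --steps "-0.04 0 0 0 1; -0.04 0 0 0 1; -0.04 0 0 0 1; 0 0 0 0 1"

```text
t: 11.1
eef_pos: [0.4501, 0.2273, 0.089]
eef_rot: [[-0.483, -0.876, -0.008], [-0.875, 0.483, -0.014], [0.016, 0.0, -1.0]]
ft_force: [-14.2, -20.6, 22.7]
opening: 0.0217
gripper_force: 89.0
```

```bash
python3 - <<'E'
from m import *
snap("h"); go([.4345,.2,.088],241.3); rose("h")
E
```

```text
t 11.2 pos [0.45   0.2273 0.089 ] azx -118.9 tool d mm [31.4  0.4  1.5] turn deg -0.2 open 0.0218 F [-14.6 -19.9  22.5] grip 89.0 q [ 0.78  0.24 -0.21  0.   -1.13 -1.29]
scene 39 in [-4.3  5.4 20.6] y [-30.5  -1.2] up [-16.   -2.4  17.2]
  plate plane n [-0.379 -0.723  0.578] tilt 54.7 az -117.7 sd 0.0012 32 c(in,y,up) [  6.2 -23.1  -1.3]
top 30 in [-11.9  -7.4   2. ] y [-26.1   8.4] up [-38.6   2.2  13.6]
  plate plane n [-0.454  0.89   0.053] tilt 87.0 az 117.0 sd 0.0012 13 c(in,y,up) [ -2.9 -23.  -14.5]
```

Emit:
jog_arm --steps "-0.03 0 0.04 0 1; -0.04 0 0.04 0 1; -0.04 0 0.02 0 1; -0.04 0 0.02 0 1; 0 0 0 0 1"

```text
t: 11.7
eef_pos: [0.455, 0.2355, 0.0862]
eef_rot: [[-0.483, -0.876, -0.004], [-0.876, 0.483, -0.01], [0.01, -0.002, -1.0]]
ft_force: [-20.1, -18.1, 38.9]
opening: 0.0218
gripper_force: 105.1
```

```bash
python3 - <<'E'
from m import *
snap("i"); go([.4345,.2,.088],241.3); rose("i")
E
```

```text
t 11.8 pos [0.455  0.2355 0.0862] azx -118.85 tool d mm [41.   0.8 -1.4] turn deg -0.15 open 0.022 F [-20.7 -18.2  39.6] grip 105.0 q [ 0.79  0.26 -0.2   0.   -1.12 -1.29]
scene 49 in [-13.3   0.1  23.2] y [-27.1   7.6] up [-13.3  -2.4   8.9]
  plate plane n [-0.254 -0.454  0.854] tilt 31.4 az -119.2 sd 0.0019 28 c(in,y,up) [  2.7 -21.8  -3.1]
top 120 in [-15.5 -11.3  -4.8] y [-25.2  25.1] up [-34.9  -8.6  14.2]
  plate plane n [-0.437 -0.897  0.072] tilt 85.9 az -116.0 sd 0.0024 59 c(in,y,up) [-10.2  -2.3 -11.1]
```

Emit:
jog_arm --steps "0 0 -0.2 0 1; 0.1 0 -0.4 0 1; 0.4 0 -0.5 0 1; 0.6 0 -0.5 0 1; 0.6 0 -0.3 0 1; 0 0 0 0 1; 0 0 0 0 1"

```text
t: 12.5
eef_pos: [0.4168, 0.1676, 0.1777]
eef_rot: [[-0.484, -0.875, 0.002], [-0.875, 0.484, 0.002], [-0.003, -0.0, -1.0]]
ft_force: [0.2, -0.5, -1.5]
opening: 0.022
gripper_force: 98.7
```

```bash
python3 - <<'E'
from m import *
snap("j"); go([.42,-.14,.2],176.6); rose("j")
E
```

```text
t 12.6 pos [0.4166 0.1677 0.1766] azx -118.89 tool d mm [ 267.7 -151.6  -23.5] turn deg 64.51 open 0.022 F [-0.2 -0.4 -1.2] grip 98.7 q [ 0.73  0.07 -0.19 -0.   -1.32 -1.24]
scene 44 in [-9.1 14.4 22.2] y [-28.6  12.4] up [-9.2  4.9 12.8]
  plate plane n [-0.294 -0.459  0.839] tilt 33.0 az -122.6 sd 0.0014 33 c(in,y,up) [  6.7 -20.8   0.9]
top 19 in [-13.4 -10.6  -6.2] y [-23.4 -12.4] up [-12.7  -7.9   4.3]
  plate plane n [-0.029 -0.992  0.127] tilt 82.7 az -91.7 sd 0.0012 17 c(in,y,up) [-10.2 -19.7  -7.4]
```

Emit:
jog_arm --steps "0 0 0 0.8 1; 0 0 0 1 1; 0 0 0 1 1; 0 0 0 1 1; 0 0 0 1 1; 0 0 0 1 1; 0 0 0 1 1; 0 0 0 1 1; 0 0 0 1 1; 0 0 0 1 1"

```text
t: 13.6
eef_pos: [0.4166, 0.1678, 0.1761]
eef_rot: [[-0.978, -0.207, -0.002], [-0.207, 0.978, -0.001], [0.002, -0.001, -1.0]]
ft_force: [-0.1, 0.4, -1.5]
opening: 0.0221
gripper_force: 98.6
```

Emit:
jog_arm --steps "0 0 0 1 1; 0 0 0 1 1; 0 0 0 1 1; 0 -0.4 0 0.1 1; 0 -0.8 0 0 1; 0 -0.8 0 0 1; 0 -0.8 0 0 1; 0 -0.8 0 0 1; 0 -0.8 0 0 1; 0 -0.8 0 0 1"

```text
t: 14.6
eef_pos: [0.4014, -0.0935, 0.1764]
eef_rot: [[-0.998, 0.058, -0.001], [0.058, 0.998, 0.0], [0.001, 0.0, -1.0]]
ft_force: [1.7, 0.4, -0.7]
opening: 0.0223
gripper_force: 98.7
```

Emit:
jog_arm --steps "0 -0.8 0 0 1; 0 -0.4 0 0 1; 0 0 0 0 1; 0 0 0 0 1"

```text
t: 15.0
eef_pos: [0.398, -0.1523, 0.1763]
eef_rot: [[-0.998, 0.06, -0.002], [0.06, 0.998, 0.0], [0.002, 0.0, -1.0]]
ft_force: [-0.1, -0.8, -1.3]
opening: 0.022
gripper_force: 98.7
```

```bash
python3 - <<'E'
from m import *
snap("k"); go([.42,-.136,.13],176.6); rose("k")
E
```

```text
t 15.1 pos [ 0.398  -0.1516  0.1767] azx 176.65 tool d mm [-21.1  16.9  46.6] turn deg 0.05 open 0.0222 F [ 1.   0.6 -2.3] grip 98.7 q [ 0.01  0.02 -0.24 -0.   -1.31 -1.64]
scene 73 in [ 3.1 14.4 30.3] y [-23.4   6.1] up [ 4.3 10.4 19.1]
top few 0
```

```bash
python3 - <<'E'
from m import *
s=arm.observe(); p=np.array(s["eef_pos"])+[0,0,.027]; T=np.array(s["eef_rot"])
P=cloud("scene",np.load("pics/k_scene.npy")); Q=(P-p)@T*1e3; Y=yellow("scene","k")>0
im=cv2.imread("pics/k_scene.png")
m=Y&(abs(Q[...,0])<50)&(abs(Q[...,1])<40)&(abs(Q[...,2])<50)
vs,us=np.where(m); print(vs.min(),vs.max(),us.min(),us.max())
hs=hsv("scene","k")
for v in range(vs.min()-1,vs.max()+3):
    print(v,' '.join(f"{u}:{-Q[v,u,0]:.0f},{Q[v,u,1]:.0f},{-Q[v,u,2]:.0f},V{hs[v,u,2]}" for u in np.where(m[v])[0][::2]))
cv2.imwrite("pics/k_v.png",cv2.resize(im[vs.min()-25:vs.max()+60,us.min()-50:us.max()+30],None,fx=5,fy=5,interpolation=cv2.INTER_CUBIC)[:600,:800]); 
E
```

```text
193 204 231 243
192 
193 237:2,6,15,V123
194 234:4,-4,17,V137 236:7,-0,17,V139 238:10,4,16,V135
195 233:7,-8,17,V126 235:9,-4,16,V141 237:15,-2,18,V142 239:12,5,14,V139
196 233:11,-11,18,V135 235:8,-4,13,V148 237:11,0,13,V147 239:13,4,12,V145
197 233:11,-11,15,V152 235:9,-5,11,V161 237:10,-0,9,V159 239:12,5,8,V154
198 233:15,-13,15,V167 235:12,-7,10,V174 237:15,-3,10,V170 239:14,3,7,V167
199 234:14,-11,10,V179 236:15,-6,9,V176 238:15,-0,6,V175 240:17,4,5,V178 242:27,5,10,V170
200 234:12,-10,6,V180 236:16,-7,7,V172 238:19,-3,6,V177 240:29,-3,12,V185 242:27,4,7,V179
201 234:14,-11,4,V181 236:21,-10,8,V175 238:30,-9,12,V179
202 233:16,-16,4,V171 235:26,-15,10,V185 237:29,-11,9,V179
203 233:26,-21,9,V181 235:30,-17,10,V185
204 231:29,-28,11,V198
205 
206
```

View pics/k_v.png

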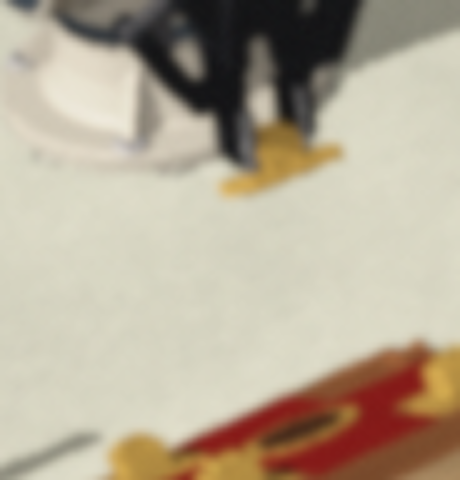

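Emit:
jog_arm --steps "-0.02 0.1 0.4 0 1; -0.03 0.15 0.5 0 1; -0.03 0.1 0.5 0 1; -0.03 0 0.5 0 1; 0 0 0.23 0 1; 0 0 0 0 1; 0 0 0 0 1"

```text
t: 15.8
eef_pos: [0.4049, -0.1347, 0.0712]
eef_rot: [[-0.998, 0.058, 0.0], [0.058, 0.998, -0.0], [-0.0, -0.0, -1.0]]
ft_force: [0.1, -0.9, -0.2]
opening: 0.0219
gripper_force: 98.7
```

```bash
python3 - <<'E'
from m import *
snap("l"); go([.419,-.1354,.0441],176.6); b=board("l")
s=arm.observe(); p=np.array(s["eef_pos"])
for cname in("scene","top"):
    n=board("l",False)[cname][1]; R=bframe(n)
    pk=np.array([.4260,-.1365,.0690]) if cname=="scene" else np.array([.4233,-.1355,.0707])
    P=cloud(cname,np.load(f"pics/l_{cname}.npy")); Q=(P-pk)@R*1e3; Y=yellow(cname,"l")>0
    m=Y&(abs(Q[...,0])<50)&(abs(Q[...,1])<45)&(Q[...,2]>5)&(Q[...,2]<80); vs,us=np.where(m); print(cname,m.sum())
    for v in range(vs.min(),vs.max()+1): print(v,' '.join(f"{u}:{Q[v,u,0]:.0f},{Q[v,u,1]:.0f},{Q[v,u,2]:.0f}" for u in np.where(m[v])[0][::2]))
E
```

```text
t 15.9 pos [ 0.4053 -0.1349  0.0717] azx 176.66 tool d mm [-13.7   0.3  27.6] turn deg 0.06 open 0.022 F [ 0.4 -0.1 -0.3] grip 98.7 q [ 0.05  0.1  -0.43  0.   -1.03 -1.68]
top panel c [ 0.507  -0.1962  0.1192] n [-0.489   0.0293  0.8718] slope 0.5119 rms 0.0012 1191
scene panel c [ 0.5107 -0.1858  0.1178] n [-0.4916  0.0237  0.8705] slope 0.5146 rms 0.0004 96
scene 71
225 249:1,9,48
226 247:6,1,48 249:11,4,47
227 246:12,-5,48 248:18,-2,47 250:13,5,44
228 246:11,-6,46 248:14,-2,44 250:9,6,41
229 246:9,-6,43 248:14,-3,42 250:15,2,39
230 246:12,-8,41 248:13,-4,39 250:13,2,37 252:14,6,35 256:25,12,32
231 246:11,-9,38 248:21,-8,38 250:10,2,34 252:13,6,32 254:25,6,32 256:27,10,30
232 246:13,-11,36 248:13,-6,34 250:10,1,31 252:27,-1,32 254:21,7,29
233 246:12,-11,34 248:14,-7,32 250:28,-7,33
234 246:17,-14,32 248:29,-14,33
235 245:26,-21,33 247:23,-15,30
236 241:12,-27,32 243:26,-27,33 245:20,-20,29
top 0Traceback (most recent call last):
  File "<stdin>", line 9, in <module>
    return umr_minimum(a, axis, None, out, keepdims, initial, where)
ValueError: zero-size array to reduction operation minimum which has no identity
```

Emit:
jog_arm --steps "-0.045 0.01 0.087 0 1; -0.045 0.01 0.087 0 1; -0.045 0 0.087 0 1; -0.045 0 0.087 0 1; 0 0 0 0 1"

```text
t: 16.4
eef_pos: [0.4131, -0.1347, 0.0525]
eef_rot: [[-0.998, 0.059, -0.001], [0.059, 0.998, 0.0], [0.001, -0.0, -1.0]]
ft_force: [1.0, 0.1, -2.2]
opening: 0.0221
gripper_force: 98.7
```

Emit:
jog_arm --steps "-0.02 0 0.04 0 1; -0.02 0 0.04 0 1; 0 0 0 0 1"

```text
t: 16.7
eef_pos: [0.4153, -0.1348, 0.0491]
eef_rot: [[-0.998, 0.059, -0.0], [0.059, 0.998, 0.0], [0.0, -0.0, -1.0]]
ft_force: [-0.1, -0.2, -1.3]
opening: 0.0221
gripper_force: 98.7
```

Emit:
jog_arm --steps "-0.02 0 0.04 0 1; -0.02 0 0.04 0 1; 0 0 0 0 1"

```text
t: 17.0
eef_pos: [0.4173, -0.1349, 0.045]
eef_rot: [[-0.998, 0.059, -0.0], [0.059, 0.998, 0.0], [0.0, 0.0, -1.0]]
ft_force: [0.7, -0.3, -1.3]
opening: 0.0222
gripper_force: 98.8
```

```bash
cat >> m.py <<'E'
def seat(tag):
    n=board(tag)["scene"][1]; R=bframe(n); c=board(tag,False)["scene"][0]
    s=arm.observe()
    pk=np.array([.4260,-.1360,.0690]); pk=pk-n*((pk-c)@n)
    P=cloud("scene",np.load(f"pics/{tag}_scene.npy")); Q=(P-pk)@R*1e3; Y=yellow("scene",tag)>0
    m=Y&(abs(Q[...,0])<50)&(abs(Q[...,1])<45)&(Q[...,2]>-10)&(Q[...,2]<60); vs,us=np.where(m)
    for v in range(vs.min(),vs.max()+1): print(v,' '.join(f"{u}:{Q[v,u,0]:.0f},{Q[v,u,1]:.0f},{Q[v,u,2]:.0f}" for u in np.where(m[v])[0][::2]))
E
python3 - <<'E'
from m import *
snap("m"); go([.418,-.1344,.0441],176.6); seat("m")
E
```

```text
t 17.1 pos [ 0.4174 -0.1349  0.0453] azx 176.61 tool d mm [-0.5  0.6  1.2] turn deg 0.01 open 0.022 F [-0.1 -0.6 -2.2] grip 98.8 q [ 0.05  0.16 -0.45  0.   -0.97 -1.68]
top panel c [ 0.5162 -0.1979  0.1242] n [-0.4917  0.0287  0.8703] slope 0.5151 rms 0.0012 859
scene panel c [ 0.5162 -0.1912  0.121 ] n [-0.4933  0.0252  0.8695] slope 0.5166 rms 0.0005 84
235 253:5,7,20
236 250:8,-3,22 252:9,2,20 254:12,6,18
237 249:6,-6,20 251:9,-2,19 253:8,4,16
238 249:11,-9,19 251:14,-5,17 253:10,2,14 255:9,8,12
239 250:13,-8,16 252:10,-2,13 254:14,2,11 260:13,18,4 262:24,19,4
240 250:14,-9,14 252:7,-1,10 254:7,4,7 256:14,7,7 258:9,14,3 260:21,14,4 262:24,18,2
241 250:12,-9,11 252:10,-3,8 254:8,3,5 256:16,5,5 258:24,7,4 260:21,13,1
242 250:10,-10,8 252:13,-6,6 254:14,-1,4 256:22,1,3 258:23,6,2
243 250:10,-11,5 252:11,-6,3 254:24,-6,4
244 249:13,-16,5 251:22,-14,5 253:20,-8,2
245 249:23,-20,5 251:25,-16,3
246 243:-1,-27,4 245:13,-28,4 247:23,-27,5 249:24,-22,2
247 245:11,-28,2 247:27,-29,3
```

Emit:
jog_arm --steps "-0.015 0.01 0.03 0 1; -0.01 0 0.03 0 1; 0 0 0 0 1"

```text
t: 17.4
eef_pos: [0.4185, -0.1347, 0.0438]
eef_rot: [[-0.998, 0.059, -0.0], [0.059, 0.998, -0.001], [0.0, -0.001, -1.0]]
ft_force: [-6.1, 2.5, 14.3]
opening: 0.0223
gripper_force: 101.1
```

Emit:
jog_arm --steps "-0.01 0 0.03 0 1; 0 0 0.03 0 1; 0 0 0 0 1"

```text
t: 17.7
eef_pos: [0.419, -0.1347, 0.0434]
eef_rot: [[-0.998, 0.058, 0.001], [0.058, 0.998, -0.001], [-0.001, -0.001, -1.0]]
ft_force: [-15.8, 9.9, 40.0]
opening: 0.022
gripper_force: 104.9
```

```bash
python3 - <<'E'
from m import *
snap("n"); go([.418,-.1344,.0441],176.6); seat("n")
E
```

```text
t 17.8 pos [ 0.419  -0.1347  0.0434] azx 176.69 tool d mm [ 1.   0.3 -0.7] turn deg 0.09 open 0.0219 F [-15.5   9.   41.1] grip 104.8 q [ 0.05  0.16 -0.45  0.   -0.96 -1.68]
top panel c [ 0.5168 -0.1985  0.1247] n [-0.4844  0.0258  0.8745] slope 0.5065 rms 0.0013 856
scene panel c [ 0.5174 -0.1919  0.1219] n [-0.4892  0.0274  0.8718] slope 0.512 rms 0.0006 84
236 253:9,5,18
237 250:7,-4,19 252:9,1,17 254:12,5,15
238 250:8,-5,17 252:15,-2,16 254:12,4,13
239 250:13,-8,15 252:9,-1,12 254:8,5,10 261:-2,28,-1
240 250:10,-7,12 252:13,-4,11 254:10,3,8 256:15,6,6 261:18,18,1
241 250:9,-8,9 252:12,-4,8 254:14,0,6 256:12,6,3 258:12,11,1 260:19,14,0
242 250:9,-9,7 252:10,-5,5 254:11,0,3 256:15,4,2 258:24,6,1
243 250:10,-11,5 252:11,-6,3 254:10,-0,0
244 250:13,-13,3 252:13,-8,1
245 250:14,-14,1
246 243:-13,-23,0 245:-2,-22,1 249:15,-18,-0
247 245:13,-29,2 247:20,-26,1
```

Emit:
jog_arm --steps "0.01 0 -0.05 0 1; 0 0 -0.03 0 1; 0 0 0 0 0.7; 0 0 0 0 0.65; 0 0 0 0 0.6; 0 0 0 0 0.6"

```text
t: 18.4
eef_pos: [0.419, -0.1345, 0.0432]
eef_rot: [[-0.998, 0.059, 0.0], [0.059, 0.998, -0.0], [-0.0, -0.0, -1.0]]
ft_force: [-0.4, 0.4, 0.5]
opening: 0.0342
gripper_force: 0.3
```

Emit:
jog_arm --steps "0 0 -0.3 0 0.6; 0 0 -0.6 0 0.6; 0 0 -0.6 0 0.6; 0 0 -0.2 0 1; 0 0 0 0 1; 0 0 0 0 1"

```text
t: 19.0
eef_pos: [0.4181, -0.1343, 0.1272]
eef_rot: [[-0.998, 0.059, -0.001], [0.059, 0.998, 0.001], [0.001, 0.001, -1.0]]
ft_force: [-0.9, 0.7, -0.0]
opening: 0.0002
gripper_force: 0.0
```

```bash
python3 - <<'E'
from m import *
snap("o"); go([.418,-.1344,.0441],176.6); seat("o")
t=cv2.imread("pics/o_top.png"); s=cv2.imread("pics/o_scene.png")
a=cv2.resize(t[215:315,340:440],None,fx=4,fy=4,interpolation=cv2.INTER_CUBIC)
b=cv2.resize(s[200:300,185:285],None,fx=4,fy=4,interpolation=cv2.INTER_CUBIC)
cv2.imwrite("pics/o_v.png",np.hstack([a,b]))
E
```

```text
t 19.1 pos [ 0.4177 -0.1344  0.1268] azx 176.6 tool d mm [-0.5 -0.  82.7] turn deg -0.0 open -0.0002 F [-0.9 -0.2 -1.1] grip 0.0 q [ 0.05  0.08 -0.31 -0.   -1.19 -1.68]
top panel c [ 0.525  -0.195   0.1291] n [-0.4959  0.0247  0.868 ] slope 0.5196 rms 0.0012 642
scene panel c [ 0.5168 -0.1917  0.1214] n [-0.4922  0.0246  0.8701] slope 0.5153 rms 0.0005 86
237 250:9,-4,19 252:7,2,17
238 249:9,-8,18 251:11,-3,16 253:10,2,14
239 248:8,-11,17 250:9,-6,15 252:9,-1,12 254:12,3,11 256:13,8,9 258:-22,28,-1
240 248:9,-12,14 250:9,-7,12 252:9,-2,10 254:10,3,8 256:7,9,5 258:1,17,1 261:20,17,2
241 248:12,-15,13 250:11,-9,10 252:14,-5,9 254:12,1,6 256:12,6,4 258:9,13,1 260:18,14,0
242 248:10,-15,10 250:12,-11,8 252:11,-5,6 254:14,-1,4 256:8,7,0 258:21,7,1
243 248:13,-17,8 250:12,-11,6 252:10,-6,3 254:13,-2,1
244 247:-2,-15,4 249:4,-12,3 251:10,-9,2 253:13,-5,-0
245 245:-11,-18,2 247:-5,-15,1 249:8,-14,1 251:12,-11,-0
246 243:-15,-22,0 245:-5,-21,0 247:11,-22,2 249:14,-18,0
247 245:7,-26,1
```

Emit:
jog_arm --steps "0 0 -0.5 0 1; 0 0 -0.7 0 1; -0.4 -0.15 -0.2 0 1; -0.7 -0.28 0 0 1; -0.7 -0.28 0 0 1; -0.7 -0.28 0 0 1; -0.7 -0.28 0 0 1; -0.22 0 0 0 1; 0 0 0 0 1; 0 0 0 0 1"

```text
t: 20.1
eef_pos: [0.585, -0.2079, 0.197]
eef_rot: [[-0.998, 0.059, -0.002], [0.059, 0.998, 0.0], [0.002, 0.0, -1.0]]
ft_force: [-0.5, -0.4, -0.2]
opening: 0.0
gripper_force: 0.0
```

```bash
cat > chk.py <<'E'
from m import *
import sys
def chk(tag):
    snap(tag); go([.585,-.208,.125],176.6)
    b=board(tag); c,n=b["top"]; R=bframe(n)
    P=cloud("top",np.load(f"pics/{tag}_top.npy")); Q=(P-c)@R*1e3; Y=yellow("top",tag)
    for m,st,ce in comps(Y,60):
        q=Q[m]
        if np.nanmedian(abs(q[:,2]))>25: continue
        f=q[abs(q[:,2])<5]; k=P[m][abs(q[:,2])<5]; 
        if len(f)<40: continue
        A=np.c_[f[:,:2]-f[:,:2].mean(0),np.ones(len(f))]; g=np.linalg.lstsq(A,f[:,2],rcond=None)[0]
        lo,hi=np.percentile(f[:,:2],[1,99],0); st_=q[q[:,2]>14]
        print("rosette px",ce.round(0),"mid s,y",((lo+hi)/2).round(1),"size",(hi-lo).round(1),"face n",g[2].round(2),"tilt deg s,y",np.degrees(g[:2]).round(1),"stud n",len(st_) and np.percentile(st_[:,2],[50,95]).round(1))
chk(sys.argv[1])
E
python3 chk.py p
```

```text
t 20.2 pos [ 0.5849 -0.2078  0.1983] azx 176.62 tool d mm [-0.2 -0.2 73.3] turn deg 0.02 open -0.0002 F [ 0.1 -0.6  0.4] grip 0.0 q [-0.09  0.4   0.3  -0.   -1.47 -1.54]
top panel c [ 0.4793 -0.2367  0.1052] n [-0.4851  0.0253  0.8741] slope 0.5073 rms 0.0013 1142
scene panel c [ 0.5167 -0.1915  0.1214] n [-0.491   0.0293  0.8706] slope 0.5143 rms 0.0005 85
rosette px [437. 239.] mid s,y [ 55.  -27.3] size [49.6 49.4] face n 0.37 tilt deg s,y [-0.3 -0.3] stud n [18.2 22.1]
rosette px [411. 261.] mid s,y [-7.6 24.8] size [54.9 35.1] face n 0.95 tilt deg s,y [0.6 0.2] stud n 0
rosette px [427. 287.] mid s,y [-70.2 -26.8] size [50.3 50.3] face n 0.23 tilt deg s,y [ 0.3 -0.3] stud n [18.  22.5]
```

```bash
cat > sc.py <<'E'
from m import *
import sys
tag=sys.argv[1]
c,n=board(tag,False)["scene"]; R=bframe(n); P=cloud("scene",np.load(f"pics/{tag}_scene.npy")); Q=(P-c)@R*1e3; h=hsv("scene",tag)
Y=cv2.inRange(h,(15,120,50),(32,255,255))
for m,st,ce in comps(Y,50):
    q=Q[m]
    if np.nanmedian(abs(q[:,2]))>25: continue
    f=q[abs(q[:,2])<5]
    if len(f)<15: continue
    A=np.c_[f[:,:2]-f[:,:2].mean(0),np.ones(len(f))]; g=np.linalg.lstsq(A,f[:,2],rcond=None)[0]
    print("px",ce.round(0),st[4],"mid",f[:,:2].mean(0).round(0),"s",np.percentile(f[:,0],[2,98]).round(0),"y",np.percentile(f[:,1],[2,98]).round(0),"face n",g[2].round(2),"tilt",np.degrees(g[:2]).round(1),"max n",np.percentile(q[:,2],99).round(1))
E
python3 sc.py p
python3 - <<'E'
import cv2,numpy as np
s=cv2.imread("pics/p_scene.png"); cv2.imwrite("pics/p_v.png",cv2.resize(s[210:310,180:313],None,fx=6,fy=6,interpolation=cv2.INTER_CUBIC))
E
```

```text
px [251. 241.] 131 mid [-103.   45.] s [-138.  -84.] y [23. 78.] face n 1.13 tilt [ 1.4 -0. ] max n 61.0
px [273. 244.] 186 mid [25. 48.] s [-5. 47.] y [25. 80.] face n 0.43 tilt [-0.8 -1.5] max n nan
px [221. 264.] 376 mid [-24. -76.] s [-129.   46.] y [-102.  -38.] face n 0.66 tilt [-0.3 -0.2] max n nan
```

View pics/p_v.png

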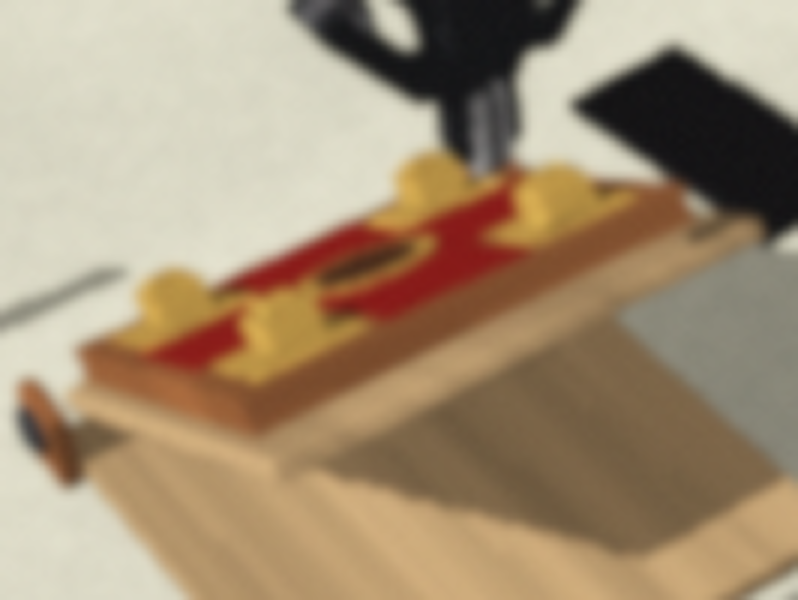

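Emit:
jog_arm --steps "0.02 0 0.3 0 1; 0.02 0 0.5 0 1; 0 0 0.4 0 1; 0 0 0.16 0 1; 0 0 0 0 1"

```text
t: 20.7
eef_pos: [0.5826, -0.2076, 0.1298]
eef_rot: [[-0.998, 0.059, -0.002], [0.059, 0.998, 0.0], [0.002, 0.0, -1.0]]
ft_force: [-0.3, 0.4, 0.9]
opening: -0.0001
gripper_force: 0.0
```

Emit:
jog_arm --steps "0 0 0.1 0 1; -0.02 0 0.1 0 1; -0.05 0 0.1 0 1; -0.05 0 0.1 0 1; 0 0 0 0 1"

```text
t: 21.2
eef_pos: [0.5905, -0.2084, 0.1105]
eef_rot: [[-0.998, 0.059, 0.001], [0.059, 0.998, -0.001], [-0.001, -0.0, -1.0]]
ft_force: [-0.1, 0.4, 0.8]
opening: 0.0004
gripper_force: 0.2
```

```bash
python3 chk.py q; python3 sc.py q
```

```text
t 21.3 pos [ 0.5896 -0.2082  0.1101] azx 176.61 tool d mm [  4.6  -0.1 -14.9] turn deg 0.01 open -0.0001 F [0.3 0.3 1.3] grip 0.3 q [-0.09  0.44  0.14 -0.   -1.27 -1.54]
top panel c [ 0.4832 -0.226   0.1012] n [-0.4477  0.0219  0.8939] slope 0.4648 rms 0.0012 1503
scene panel c [ 0.5339 -0.2212  0.1233] n [-0.463   0.0308  0.8858] slope 0.4825 rms 0.0006 37
rosette px [436. 237.] mid s,y [ 54.7 -39. ] size [49.8 49.7] face n 0.16 tilt deg s,y [ 0.4 -0.3] stud n [17.8 21.4]
rosette px [406. 260.] mid s,y [-8.2 23.3] size [54.9 52. ] face n 0.85 tilt deg s,y [ 0.1 -0.7] stud n 0
rosette px [427. 286.] mid s,y [-71.  -37.6] size [51.3 50. ] face n 0.42 tilt deg s,y [0.3 0.2] stud n [18.9 22.5]
px [279. 248.] 87 mid [14. 86.] s [-18.  29.] y [ 57. 109.] face n -0.19 tilt [-0.9 -0.5] max n 31.8
px [209. 262.] 157 mid [-122.  -50.] s [-157. -101.] y [-74. -22.] face n 2.51 tilt [-0.1 -0.2] max n 22.8
px [229. 268.] 258 mid [ -2. -44.] s [-73.  29.] y [-73.  -3.] face n 0.57 tilt [-1.5 -0. ] max n nan
```

Emit:
jog_arm --steps "-0.05 0 0.1 0 1; -0.05 0 0.1 0 1; -0.05 0 0.1 0 1; -0.045 0 0.1 0 1; -0.045 0 0.1 0 1; -0.04 0 0.1 0 1; -0.04 0 0.1 0 1; -0.035 0 0.1 0 1; 0 0 0 0 1"

```text
t: 22.2
eef_pos: [0.6074, -0.2093, 0.0691]
eef_rot: [[-0.998, 0.059, -0.001], [0.059, 0.998, 0.0], [0.001, 0.0, -1.0]]
ft_force: [-0.3, 0.1, 0.1]
opening: -0.0001
gripper_force: 0.0
```

```bash
python3 chk.py r | head -3
```

```text
t 22.3 pos [ 0.6071 -0.2092  0.0695] azx 176.6 tool d mm [ 22.2  -0.1 -55.5] turn deg -0.0 open 0.0001 F [-0.3 -0.3  0.2] grip 0.0 q [-0.09  0.5   0.13 -0.   -1.2  -1.54]
top panel c [ 0.4927 -0.2241  0.0814] n [-0.2654  0.0141  0.964 ] slope 0.269 rms 0.0013 1640
scene panel c [ 0.4737 -0.2368  0.0736] n [-0.266   0.0152  0.9638] slope 0.2697 rms 0.0008 327
```

Emit:
jog_arm --steps "-0.02 0 0.08 0 1; -0.02 0 0.08 0 1; -0.02 0 0.08 0 1; -0.015 0 0.06 0 1; 0 0 0.04 0 1; 0 0 0 0 1"

```text
t: 22.9
eef_pos: [0.6116, -0.2096, 0.0532]
eef_rot: [[-0.998, 0.059, 0.001], [0.059, 0.998, -0.0], [-0.001, -0.0, -1.0]]
ft_force: [0.9, 0.4, 2.2]
opening: 0.0002
gripper_force: 1.0
```

```bash
python3 chk.py s | head -3
```

```text
t 23.0 pos [ 0.6112 -0.2096  0.0532] azx 176.6 tool d mm [ 26.2   0.  -71.8] turn deg 0.0 open -0.0004 F [-0.   0.5  2.2] grip 1.0 q [-0.09  0.52  0.12 -0.   -1.17 -1.54]
top panel c [ 0.495  -0.2238  0.074 ] n [-0.1968  0.0137  0.9803] slope 0.1986 rms 0.0013 1649
scene panel c [ 0.4698 -0.237   0.0664] n [-0.1995  0.0137  0.9798] slope 0.2013 rms 0.001 400
```

Emit:
jog_arm --steps "-0.01 0 0.05 0 1; -0.01 0 0.05 0 1; 0 0 0.015 0 1; 0 0 0 0 1"

```text
t: 23.4
eef_pos: [0.6123, -0.2096, 0.0475]
eef_rot: [[-0.998, 0.059, 0.0], [0.059, 0.998, -0.0], [-0.0, -0.0, -1.0]]
ft_force: [2.0, 0.5, 3.8]
opening: 0.0002
gripper_force: 1.5
```

```bash
python3 chk.py u | head -3
```

```text
t 23.5 pos [ 0.6121 -0.2096  0.0474] azx 176.61 tool d mm [ 27.1  -0.  -77.6] turn deg 0.01 open -0.0 F [2.3 0.1 2.9] grip 1.5 q [-0.09  0.53  0.11 -0.   -1.16 -1.54]
top panel c [ 0.4954 -0.223   0.0713] n [-0.1716  0.0059  0.9852] slope 0.1725 rms 0.0013 1671
scene panel c [ 0.4698 -0.237   0.0644] n [-0.1794  0.0022  0.9838] slope 0.1804 rms 0.001 430
```

Emit:
jog_arm --steps "0 0 -0.3 0 1; 0 0 -0.7 0 1; 0 0 -1 0 1; 0 0 -1 0 1; 0 -0.5 -0.3 0 1; 0 -0.8 0 0 1; 0 -0.8 0 0 1; 0 -0.8 0 0 1; 0 -0.8 0 0 1; 0 -0.4 0 0 1"

```text
t: 24.5
eef_pos: [0.5978, -0.4167, 0.2099]
eef_rot: [[-0.998, 0.062, -0.005], [0.062, 0.998, 0.002], [0.005, 0.002, -1.0]]
ft_force: [0.6, 1.0, -0.8]
opening: 0.0
gripper_force: 0.0
```

```bash
python3 chk.py v; python3 sc.py v; python3 - <<'E'
from m import *
a,v=[np.load(f"pics/{k}_top.npy") for k in "av"]; P=cloud("top",v)
for k in "av":
    for m,st,ce in comps(yellow("top",k)): 
        if ce[0]<300: print(k,"tile",ce.round(1),st[4])
d=(abs(a-v)>.012).astype(np.uint8)
for m,st,ce in comps(cv2.morphologyEx(d,cv2.MORPH_OPEN,np.ones((3,3))),40): print("change",st,ce.round(0))
E
```

```text
t 24.6 pos [ 0.5978 -0.4166  0.2093] azx 176.39 tool d mm [ 25.5 207.2  85. ] turn deg -0.21 open -0.0002 F [-0.   0.4 -0.3] grip 0.0 q [-0.4   0.65  0.74 -0.   -1.67 -1.24]
top panel c [ 0.4959 -0.1945  0.0711] n [-0.1732  0.0102  0.9848] slope 0.1743 rms 0.0014 2056
scene panel c [ 0.5011 -0.208   0.0695] n [-0.1753  0.0132  0.9844] slope 0.1767 rms 0.0008 860
rosette px [380. 226.] mid s,y [61.4 54.2] size [50.5 50.2] face n 0.05 tilt deg s,y [0.3 0. ] stud n [18. 23.]
rosette px [431. 230.] mid s,y [ 61.4 -69.3] size [50.5 47.8] face n 0.36 tilt deg s,y [0.3 1. ] stud n [ 18.4 485.8]
rosette px [245. 242.] mid s,y [ -4.9 371. ] size [48.5 19.4] face n 0.25 tilt deg s,y [17.6 49.1] stud n [20.7 27.6]
rosette px [403. 254.] mid s,y [-1.2 -7.6] size [54.4 55.1] face n 1.23 tilt deg s,y [ 0.1 -0.9] stud n 0
rosette px [375. 277.] mid s,y [-62.  55.] size [50.2 49.5] face n 0.03 tilt deg s,y [ 0.3 -0.7] stud n [18.7 22.8]
rosette px [420. 279.] mid s,y [-63.  -54.9] size [49.1 19.7] face n 0.33 tilt deg s,y [0.6 2.7] stud n [488.2 489.3]
px [255. 248.] 237 mid [-65.  63.] s [-98. -44.] y [39. 94.] face n 0.28 tilt [ 1.8 -1.1] max n 21.8
px [281. 266.] 286 mid [62. 65.] s [29. 82.] y [42. 95.] face n 0.19 tilt [ 0.9 -1. ] max n 22.7
px [212. 268.] 266 mid [-65. -62.] s [-98. -42.] y [-86. -33.] face n 0.37 tilt [ 1.3 -0.2] max n 21.3
px [246. 268.] 129 mid [-6.  3.] s [-35.  20.] y [-22.  32.] face n 1.02 tilt [ 0.6 -0.5] max n nan
px [236. 289.] 332 mid [ 63. -60.] s [30. 83.] y [-84. -32.] face n 0.05 tilt [ 0.6 -0.2] max n nan
a tile [245.  242.3] 303
a tile [228.2 272.2] 348
v tile [245.  242.3] 303
change [  230    39   410   441 70593] [445. 274.]
change [221 263  17  20 203] [229. 273.]
change [ 510  334  130  146 8673] [597. 434.]
```

```bash
python3 -c "
from plant import arm
print(arm.sign_off())"
```

```text
the job is handed in; nothing more can be done
None
```

The rosette went into the recess stud side out while the board was still up, then the board was lowered to about 10° (0.175 rad), and I handed the job in at about 25 s; the last check showed it flush with the fixed rosettes, the plain tile unmoved and the arm clear, though the arm hid part of the table in that view.

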